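Reset the smear-kit tote and pack it

TASK

Get the blood-smear kit ready to carry: reset the tote's two dividers, the near one away from you until the near compartment takes the long instruments, the far one towards you until it is clear of the slide-carton pocket, with a narrow bottle lane left between them. Then lay every marker and the forceps flat, side by side, on the floor of the near compartment, seat the slide carton flat and square in its pocket, and stand each tipped oil bottle upright in the lane beside the one that stands there, which must still be standing at the end.

Things in the scene. Friction and masses are not known exactly. Their poses are not given: they have to be found in the camera images.
- tote: fixed grey tote, 298 x 128 mm, inside 290 (x) x 120 (y), walls 4 mm thick, 40 high; a lip 11 mm out at each end. Origin: centre of the underside; +x to the far end (away from the robot), +y left. Floor: grey liner 16 mm above the worktop. Dividers 6 mm thick slide along x: near compartment, bottle lane, far compartment; 155 mm near and 72 far leave a 51 mm lane, centre x = +41
- pocket (a point): centre of the pocket's floor, 6 mm above the worktop: a recess in the far compartment's floor at tote x = +109 mm, y = 0, 33 mm (tote x) by 86 mm (tote y), 10 mm deep, with a small chamfer; the carton goes in with its long side along tote y, either way round
- divider_near (a joint): slide of the near divider, m: the clear length of the near compartment is 60 mm + this value; grows as it moves along tote +x, 0 to 0.106; stays where left, slides at about 2.5 N
- divider_far (a joint): slide of the far divider, m: the clear length of the far compartment is 12 mm + this value; grows as it moves along tote -x, 0 to 0.084; stays where left, slides at about 2.5 N. At the start it stands over the pocket; it clears the pocket from 0.041 on, and 0.060 leaves room for fingers beside the carton
- divider_near_bead (a point): top of the middle of the near divider, which stands across the tote. Its top edge is a bead 8 mm thick along tote x and 117 mm long along tote y, its top 48.5 mm above the worktop all along; pinch it from above anywhere but the last 15 mm at the ends
- divider_far_bead (a point): top of the middle of the far divider, which stands across the tote. Its top edge is a bead 8 mm thick along tote x and 117 mm long along tote y, its top 48.5 mm above the worktop all along; pinch it from above anywhere but the last 15 mm at the ends
- marker_a: marker pen, 12 x 137 x 12 mm, 12 g, long axis y, lying left of the tote, in front of the microscope, whose eyepieces overhang to about x = 0.51 m at a height of 0.46 m; origin: centre of the underside. May be absent
- marker_b: marker pen, 12 x 137 x 12 mm, 12 g, long axis y, lying left of the tote, in front of the microscope, whose eyepieces overhang to about x = 0.51 m at a height of 0.46 m; origin: centre of the underside. May be absent
- forceps: straight steel forceps, 12 x 125 x 8 mm, 22 g, long axis y, lying left of the tote, in front of the microscope, whose eyepieces overhang to about x = 0.51 m at a height of 0.46 m; origin: centre of the underside. May be absent
- carton: white carton of blank slides, 28 (x) x 79 (y) x 22 mm (z), 60 to 130 g, lying on the worktop right of the tote; origin: centre of the underside. Seated in the pocket it stands 12 mm proud of the liner
- bottle_a: amber oil bottle, 70 mm tall, 31 mm diameter glass up to about 50 mm, black cap 20 mm in diameter from 54 mm to the top; 50 g. Origin: centre of the underside; +z: base to cap. Tipped over on the worktop right of the tote, cap pointing away from the tote; may be absent
- bottle_b: amber oil bottle, 70 mm tall, 31 mm diameter glass up to about 50 mm, black cap 20 mm in diameter from 54 mm to the top; 50 g. Origin: centre of the underside; +z: base to cap. Tipped over on the worktop right of the tote, cap pointing away from the tote; may be absent
- bottle_c: amber oil bottle, 70 mm tall, 31 mm diameter glass up to about 50 mm, black cap 20 mm in diameter from 54 mm to the top; 50 g. Origin: centre of the underside; +z: base to cap. Already stands in the tote between the dividers, near tote x = +41 mm, y = +40 mm (left end of the lane)

How it is judged:
By the outcome, as a careful person would: the job done as asked, in the order asked, and still so for the second after the job is handed in, with the robot touching nothing.
Of marker_a, marker_b, forceps only 2 to 3 are there at a start; the rules pass over those that are not, and their reading is None.
Of bottle_a, bottle_b only 1 to 2 are there at a start; the rules pass over those that are not, and their reading is None.
At some moment in a run one of carton may be knocked a few centimetres aside while the robot is not near it.
It also fails if it takes over 210 s, if anything falls off the work surface, if the arm or the gripper's body presses on something with over 40 N, if the wrist force passes 120 N, or if a joint passes its speed limit or range.

ROBOT

A 6-joint arm with a two-finger parallel gripper is mounted at the origin on a cart in front of the work surface, level with it; the furniture and walls round the work are solid. World frame = base frame: x ahead of the robot, y to its left, z up, the work surface at z = 0. Lengths are in mm, angles in rad, forces in N, time in s.
With the tool pointing down it reaches from about 300 to 950 mm from the base axis. Payload 3.1 kg.
Tool frame: the origin (TCP) lies midway between the tips of the shut fingers; the grasp point (between the pads) lies 19 mm behind it; z points along the fingers, y is the direction in which the jaws open and shut (so a half turn about z gives the same grasp; the last joint's range is limited). The gripper opens to 85 mm and grips with 20 to 120 N. Pads are 22 mm wide; open, the fingers measure 114 mm over their backs; the gripper's body (76 mm by 85 mm) begins 54 mm behind the grasp point. The pads swing forward as they close: fully open they stand 13 mm farther back than shut.
Start: joints at [1.035, 0.308, 1.634, -0, 1.2, -0.07], TCP at [280.736, 558.408, 231.272] pointing down, gripper open.
Joint ranges: [-3.06, 3.06], [-0.79, 1.96], [0.05, 2.63], [-1.19, 4.34], [0.05, 2.64], [-2.94, 2.94]. Speed limits (rad/s): [2.79, 2.79, 3.14, 3.14, 3.14, 3.14].

INTERFACE

Orientations are given as a 3x3 rotation matrix whose columns are the frame's x, y, z axes.
In Python, from station import observe, vision, r gives the robot as it stands. The module is installed in compiled form; this text tells all that it offers.
- The arm moves only by the shell command python3 -m inch 'ROWS' [FORCE]. ROWS is JSON, a list of rows, each a list of 7 numbers: the turn, a rotation vector about the world's x, y, z in units of 6 degrees (1.0 is 6 degrees), then the shift along the world's x, y, z in cm, then the closure, from -1 (fully open) to 1 (shut). In form: [[wx, wy, wz, tx, ty, tz, fingers], ...]. A call has exactly 10 rows; each row is the pose to reach, as a shift and turn from the pose commanded when the call began; what a row does not reach only later rows make up. A row lasts 1/10 s, in which the tool goes at most 50 mm and 8.59 degrees, less where a joint would pass 70% of its speed; a pose out of reach is approached as far as the arm can. A call with a gripper value outside its range is refused whole. The fingers move at their own pace and stop on an object; FORCE is the grip in N (left out, the last holds). Time passes only in rows, so rows that repeat a pose let the fingers close, or fill a call up. It gives the time, the measured TCP pose, the force and the opening at its end, in the units of the state.
- observe(): the state, without advancing time (a new reading comes with each control period).
- vision.capture(name): name is "scene" or "top" or "wrist"; returns (picture, depth): 480x640x3 uint8, red, green, blue; 480x640 float32, mm along the optical axis (not along the pixel's ray), 0 where there is no reading.
- vision.camera_params(name): a dict with "intrinsics" (3x3 intrinsics, pixels), "k1" (the pictures are not rectified: a ray, as slopes to the right and down, at radius r is drawn at 1 + k1 r^2 times it, then the intrinsics apply), "pose" (4x4, takes a point from camera to world coordinates). Camera axes: x right, y up, looking along -z (the intrinsics and any distortion apply to the point x, -y, -z); pixel columns grow to the right and rows downward; lengths in mm; the calibration is good to about 2 mm. A picture is of the moment at which its call begins: read the wrist's pose just before it. camera_params takes no time and is no camera call; for the wrist camera it gives the pose at the moment of the call.
- r.hand_in(): hands the job in, once; it reports no verdict.
The state is a dict: "clock": time; "joint_positions": joint angles; "dq": joint speeds; "effort": joint torques, N m; "eef_pos": TCP position; "tcp_rot": TCP orientation; "contact_force": force on the tool from outside, world axes, zero at the start; "ft_torque": the same for the moment, N m; "gripper_width": finger opening in mm.
Only numpy, scipy, OpenCV 4.12 (cv2) and the standard library are available. Lean on these libraries where they do the work, as an engineer would, in place of code of your own. Each camera call takes 0.05 s, during which the arm holds its last target. There are 200 camera calls.

## Working session

There is one attempt and no reset: what is moved stays moved. The work goes in short steps, Python scripts to look and compute and a shell command to move; the robot and the scene stay as the last step left them, time stands still between calls to the robot, and variables do not carry over. Pictures are saved under pics/ and viewed, about 12 in all and at most 16, crops included, and the job is handed in when it is done.

```bash
mkdir -p pics; cat > h.py <<'E'
import numpy as np, cv2
from station import observe, vision, r
def cap(name,fn=None):
    P=vision.camera_params(name); im,d=vision.capture(name)
    if fn: cv2.imwrite('pics/'+fn,im[:,:,::-1])
    return im,d,P
def ray(P,uv):
    K=np.array(P['intrinsics'],float);T=np.array(P['pose'],float)
    uv=np.atleast_2d(np.array(uv,float))
    p=np.c_[(uv[:,0]-K[0,2])/K[0,0],(uv[:,1]-K[1,2])/K[1,1]]
    q=p.copy()
    for _ in range(20): q=p/(1+P['k1']*(q**2).sum(1,keepdims=True))
    d=np.c_[q[:,0],-q[:,1],-np.ones(len(q))]
    return T[:3,3],d@T[:3,:3].T
def onz(P,uv,z):
    o,d=ray(P,uv); s=(z-o[2])/d[:,2]; return o+s[:,None]*d
def deproj(P,uv,dep):
    o,d=ray(P,uv); return o+d*np.atleast_1d(dep)[:,None]
def cloud(P,d):
    v,u=np.mgrid[0:480,0:640]; o,dd=ray(P,np.c_[u.ravel(),v.ravel()])
    return (o+dd*d.reshape(-1,1)).reshape(480,640,3)
def proj(P,X):
    K=np.array(P['intrinsics'],float);T=np.array(P['pose'],float)
    c=(np.atleast_2d(X)-T[:3,3])@T[:3,:3]; q=np.c_[c[:,0],-c[:,1]]/-c[:,2:]
    q=q*(1+P['k1']*(q**2).sum(1,keepdims=True)); return q*[K[0,0],K[1,1]]+[K[0,2],K[1,2]]
E
python3 - <<'E'
from h import *
np.set_printoptions(precision=3,suppress=True)
for n in('top','scene'):
    im,d,P=cap(n,n+'1.png'); print(n,P); np.savez(n+'1.npz',im=im,d=d)
print(observe())
E
```

```text
top {'intrinsics': array([[520.232,   0.   , 311.175],
       [  0.   , 520.232, 232.557],
       [  0.   ,   0.   ,   1.   ]]), 'k1': 0.021350233385698702, 'pose': array([[  -0.002,    0.985,   -0.173,  402.671],
       [  -1.   ,    0.   ,    0.015, -159.227],
       [   0.015,    0.173,    0.985,  952.218],
       [   0.   ,    0.   ,    0.   ,    1.   ]])}
scene {'intrinsics': array([[618.634,   0.   , 329.994],
       [  0.   , 618.634, 244.98 ],
       [  0.   ,   0.   ,   1.   ]]), 'k1': -0.046185936392419163, 'pose': array([[ -0.857,   0.238,  -0.457, 102.402],
       [ -0.515,  -0.364,   0.776, 597.395],
       [  0.019,   0.9  ,   0.435, 493.664],
       [  0.   ,   0.   ,   0.   ,   1.   ]])}
{'clock': 0.1, 'joint_positions': array([ 1.035,  0.309,  1.635, -0.   ,  1.2  , -0.07 ]), 'dq': array([-0.001, -0.002, -0.004, -0.001,  0.   , -0.   ]), 'effort': array([ -0.001, -41.641, -27.764,  -0.   ,   0.004,  -0.   ]), 'eef_pos': array([280.349, 557.761, 230.165]), 'tcp_rot': array([[-0.893,  0.449, -0.001],
       [ 0.449,  0.893, -0.002],
       [ 0.   , -0.002, -1.   ]]), 'contact_force': array([ 0.348, -0.022, -0.017]), 'ft_torque': array([-0.018, -0.009, -0.009]), 'gripper_width': 85.29774488370737}
```

View pics/top1.png

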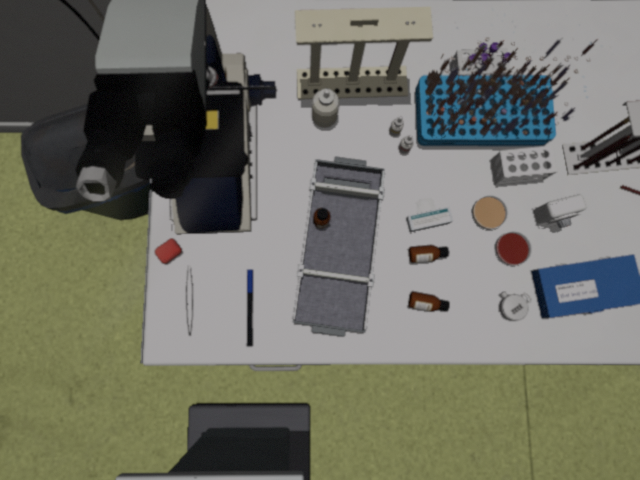

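View pics/scene1.png

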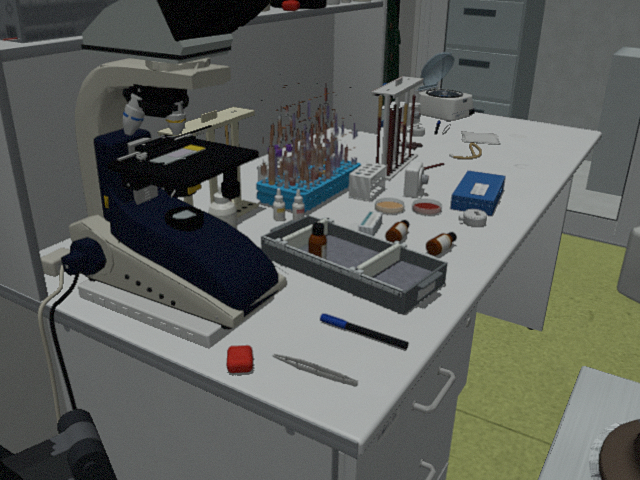

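Top view: the tote spans about (300..383, 160..332), with beads at about row 188 (far) and row 274 (near). Bottle c is at (322,217), the marker at (250,308) with its blue cap at the far end, and the forceps at (189,300). The carton is at (430,219), and the tipped bottles are at (428,254) and (428,302). The scene view agrees. There is only one marker; both tipped bottles are present.

```bash
python3 - <<'E'
from h import *
np.set_printoptions(precision=1,suppress=True)
z=np.load('top1.npz');im=z['im'];d=z['d'];P=vision.camera_params('top');C=cloud(P,d)
V,U=np.mgrid[0:480,0:640]
def box(u0,u1,v0,v1): return (U>=u0)&(U<u1)&(V>=v0)&(V<v1)
print('table z',np.median(C[box(260,290,280,340)][:,2]), np.median(C[box(390,500,320,350)][:,2]))
def rect(m,zpl,n):
    n_,lab,st,ce=cv2.connectedComponentsWithStats(m.astype(np.uint8)); k=1+np.argmax(st[1:,4]); mm=lab==k
    uv=np.c_[U[mm],V[mm]]; X=onz(P,uv,zpl)[:,:2].astype(np.float32)
    rr=cv2.minAreaRect(X); b=cv2.boxPoints(rr); print(n,'n',mm.sum(),'c',np.array(rr[0]),'size',np.array(rr[1]),'ang',round(rr[2],1),'depth z',np.percentile(C[mm][:,2],[10,50,90])); return mm
g=im.astype(int); mx=g.max(2); mn=g.min(2)
rect(box(235,265,262,352)&(mn<100),6,'marker')
tab=np.median(im[box(205,240,280,340)],axis=0);print('tab',tab)
rect(box(178,202,260,340)&(np.abs(g-tab).sum(2)>40),4,'forceps')
rect(box(404,452,240,270)&(mn<100),15,'bott1'); rect(box(404,452,286,318)&(mn<100),15,'bott2')
for n,b in(('bott1',box(436,452,240,270)),('bott2',box(436,452,286,318))): rect(b&(mx<70),15,n+' cap')
m=box(404,456,200,236)&(C[:,:,2]>10); rect(m,22,'carton z')
m=box(290,392,150,340)&(C[:,:,2]>28)&(C[:,:,2]<44); rect(m,40,'tote rim')
m=box(290,392,150,340)&(C[:,:,2]>20); 
# beads: bright
for n,b in(('far',box(315,380,175,200)),('near',box(304,370,262,288))): rect(b&(mn>150),48.5,n)
im2=cv2.resize(im[140:350,160:470],None,fx=2.5,fy=2.5,interpolation=cv2.INTER_CUBIC); cv2.imwrite('pics/crop1.png',im2[:,:,::-1])
E
```

```text
table z -0.22658599298529225 -0.14443868331443355
marker n 456 c [433.2 -62.7] size [133.6   9.1] ang 1.0 depth z [ 8.3 10.8 13.6]
tab [165. 163. 164.]
forceps n 392 c [445.1  46.3] size [125.2  14.4] ang 2.2 depth z [-1.8  1.6  7.8]
bott1 n 521 c [ 529.3 -386.9] size [31.7 73.4] ang 4.8 depth z [15.8 25.8 30.9]
bott2 n 523 c [ 440.2 -383.7] size [73.2 30.9] ang 78.7 depth z [18.4 25.9 30.7]
bott1 cap n 118 c [ 531.3 -411.2] size [18.8 23.6] ang 7.1 depth z [19.7 24.1 27.5]
bott2 cap n 122 c [ 437.5 -407.7] size [21.5 20.9] ang 87.2 depth z [20.  24.  27.5]
carton z n 696 c [ 592.5 -390.3] size [30.2 81.7] ang 13.4 depth z [19.  21.8 23.9]
tote rim n 678 c [ 432.5 -206.6] size [133.3  93.4] ang 80.7 depth z [36.1 38.9 41.8]
far n 105 c [ 643.5 -236.8] size [110.2   3.4] ang 81.9 depth z [46.  48.2 50.2]
near n 123 c [ 487.1 -215.3] size [110.7   3.5] ang 81.8 depth z [46.5 48.5 50.1]
```

View pics/crop1.png

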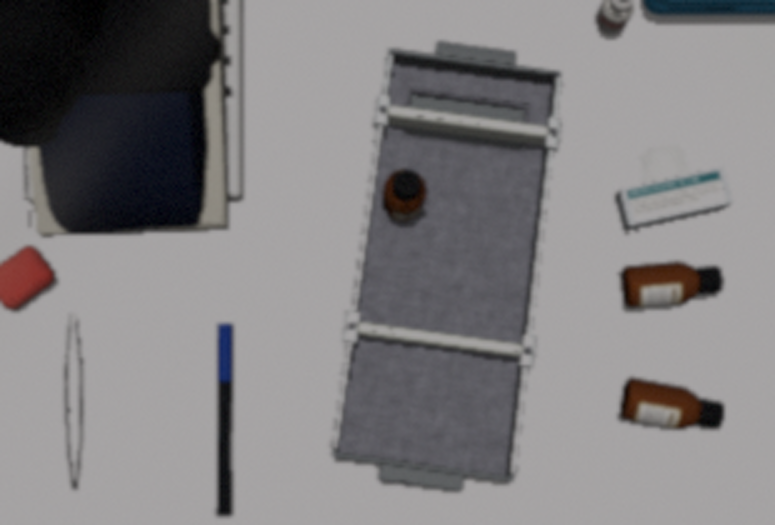

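The crop shows the rim corners at crop pixels (335,458), (511,480), (390,52) and (560,73), which give the tote's pose.

```bash
python3 - <<'E'
from h import *
np.set_printoptions(precision=2,suppress=True)
P=vision.camera_params('top')
c=np.array([[335,458],[511,480],[560,73],[390,52]])/2.5+[160,140]-.3
X=onz(P,c,40)[:,:2];print(X)
print('sides',[np.linalg.norm(X[i]-X[(i+1)%4]) for i in range(4)])
cen=X.mean(0);ex=X[2]+X[3]-X[0]-X[1];ex/=np.linalg.norm(ex);ey=np.array([-ex[1],ex[0]])
print('cen',cen,'yaw',np.degrees(np.arctan2(ex[1],ex[0])))
for n,b in(('far',[643.5,-236.8]),('near',[487.1,-215.3])): print(n,(np.array(b)-cen)@np.c_[ex,ey])
E
python3 -m inch '[[0,0,-1.2,0.9,-5,0,-0.5],[0,0,-2.4,1.8,-10,0,-0.5],[0,0,-3.6,2.7,-15,0,-0.5],[0,0,-4.8,3.6,-20,0,-0.5],[0,0,-6,4.5,-25,0,-0.5],[0,0,-7.2,5.4,-30,0,-0.5],[0,0,-8.4,6.3,-35,0,-0.5],[0,0,-9.6,7.2,-40,0,-0.5],[0,0,-10.8,8.1,-45,0,-0.5],[0,0,-11.8,9,-49,0,-0.5]]' 40
```

```text
[[ 404.85 -142.9 ]
 [ 389.69 -264.27]
 [ 681.03 -305.86]
 [ 696.68 -181.97]]
sides [np.float64(122.31546276468144), np.float64(294.2945759015677), np.float64(124.88030496493981), np.float64(294.4286884040481)]
cen [ 543.06 -223.75] yaw -7.875231742470039
far [101.28   0.84]
near [-56.59   0.7 ]
clock: 1.1
eef_pos: [370.2, 66.5, 231.1]
tcp_rot: [[0.135, 0.991, 0.0], [0.991, -0.135, -0.0], [0.0, 0.0, -1.0]]
contact_force: [0.9, 0.3, -0.1]
gripper_width: 64.1
```

```bash
python3 -m inch '[[0,0,0,1.9,-4.8,-1,-0.5],[0,0,0,3.8,-9.7,-3,-0.5],[0,0,0,5.7,-14.5,-5,-0.5],[0,0,0,7.6,-19.4,-7,-0.5],[0,0,0,9.5,-24.3,-9,-0.5],[0,0,0,11.5,-29.2,-10,-0.5],[0,0,0,11.5,-29.2,-10,-0.5],[0,0,0,11.5,-29.2,-10,-0.5],[0,0,0,11.5,-29.2,-10,-0.5],[0,0,0,11.5,-29.2,-10,-0.5]]' 40
python3 - <<'E'
from h import *
im,d,P=cap('wrist','w1.png');print(np.round(P['pose'],2))
E
```

```text
clock: 2.1
eef_pos: [485.0, -222.4, 131.0]
tcp_rot: [[0.13, 0.992, -0.001], [0.992, -0.13, 0.001], [0.001, -0.001, -1.0]]
contact_force: [-0.2, 0.2, -0.2]
gripper_width: 63.8
[[ 9.9000e-01  1.2000e-01  4.0000e-02  4.9577e+02]
 [-1.3000e-01  9.4000e-01  3.1000e-01 -1.3980e+02]
 [-0.0000e+00 -3.2000e-01  9.5000e-01  2.7358e+02]
 [ 0.0000e+00  0.0000e+00  0.0000e+00  1.0000e+00]]
```

View pics/w1.png

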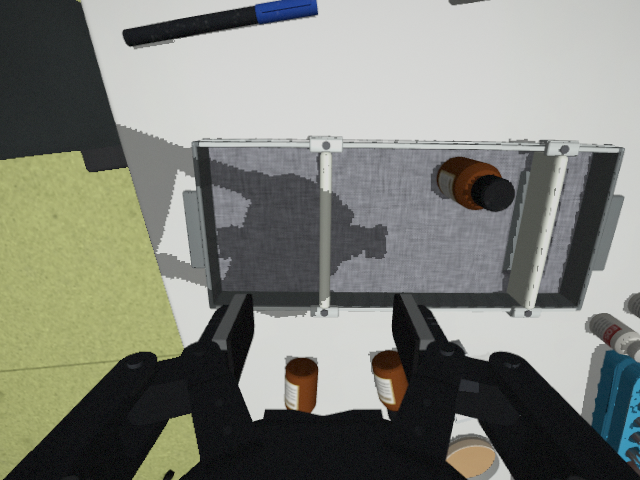

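The wrist view shows the near bead from (326,148) to (324,308), between the fingers. The far bead runs from (562,150) to (528,310), and bottle c's cap is at (492,193).

```bash
python3 - <<'E'
from h import *
np.set_printoptions(precision=1,suppress=True)
P=vision.camera_params('wrist')
X=onz(P,[[325.5,155],[324.5,303],[561,158],[529,303]],48.5)[:,:2]
print(X,'near mid',X[:2].mean(0),'far mid',X[2:].mean(0))
print('cap c',onz(P,[[492,193]],86))
R=onz(P,[[196,143],[620,149],[581,308],[213,306]],40)[:,:2];print(R,R.mean(0))
print('marker',onz(P,[[126,37],[317,6]],8))
E
```

```text
[[ 494.9 -158.9]
 [ 480.4 -266.5]
 [ 649.6 -180. ]
 [ 634.9 -287.3]] near mid [ 487.6 -212.7] far mid [ 642.2 -233.7]
cap c [[ 585.8 -188.3   86. ]]
[[ 409.7 -140.3]
 [ 696.9 -180.2]
 [ 683.2 -303.5]
 [ 392.5 -262.9]] [ 545.6 -221.7]
marker [[365.4 -62.2   8. ]
 [501.7 -62.2   8. ]]
```

```bash
python3 -m inch '[[0,0,0,0.1,0,-3,-0.6],[0,0,0,0.1,0,-6,-0.6],[0,0,0,0.1,0,-9.6,-0.6],[0,0,0,0.1,0,-9.6,-0.6],[0,0,0,0.1,0,-9.6,1],[0,0,0,0.1,0,-9.6,1],[0,0,0,0.1,0,-9.6,1],[0,0,0,0.1,0,-9.6,1],[0,0,0,0.1,0,-9.6,1],[0,0,0,0.1,0,-9.6,1]]' 40
```

```text
clock: 3.15
eef_pos: [487.7, -224.2, 37.1]
tcp_rot: [[0.131, 0.991, 0.002], [0.991, -0.131, -0.001], [-0.001, 0.002, -1.0]]
contact_force: [-1.9, 0.3, 4.8]
gripper_width: 7.1
```

```bash
python3 -m inch '[[0,0,0,0.8,-0.1,0,1],[0,0,0,1.7,-0.22,0,1],[0,0,0,2.6,-0.35,0,1],[0,0,0,3.5,-0.48,0,1],[0,0,0,4.4,-0.6,0,1],[0,0,0,5.3,-0.73,0,1],[0,0,0,6.2,-0.85,0,1],[0,0,0,6.9,-0.95,0,1],[0,0,0,6.9,-0.95,0,1],[0,0,0,6.9,-0.95,0,1]]' 40
python3 -m inch '[[0,0,0,0,0,0,0.3],[0,0,0,0,0,0,0.3],[0,0,0,0,0,0,0.3],[0,0,0,0,0,2,0.3],[0,0,0,0,0,5,0.3],[0,0,0,2,-0.28,9,0.3],[0,0,0,4.4,-0.6,9,0.2],[0,0,0,6.8,-0.93,9,0.2],[0,0,0,8.5,-1.5,9,0],[0,0,0,8.5,-1.5,9,0]]' 40
```

```text
clock: 4.15
eef_pos: [557.6, -233.9, 37.1]
tcp_rot: [[0.131, 0.991, 0.004], [0.991, -0.131, -0.002], [-0.001, 0.004, -1.0]]
contact_force: [0.7, 0.5, 5.0]
gripper_width: 6.5
clock: 5.15
eef_pos: [642.4, -248.6, 125.1]
tcp_rot: [[0.13, 0.992, 0.002], [0.992, -0.13, -0.001], [-0.001, 0.002, -1.0]]
contact_force: [-1.3, -0.4, -0.0]
gripper_width: 42.5
```

```bash
python3 - <<'E'
from h import *
np.set_printoptions(precision=1,suppress=True)
im,d,P=cap('wrist','w2.png')
E
```

```text
(no output)
```

View pics/w2.png

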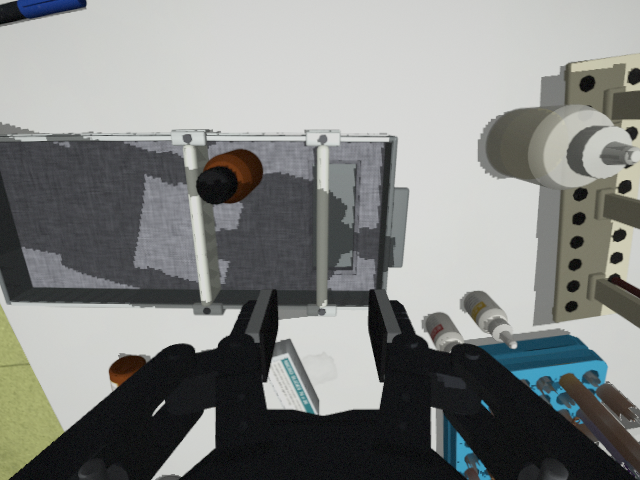

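The far bead is at column 322, between the fingers; the near divider now stands at columns 190–207.

```bash
python3 -m inch '[[0,0,0,-0.2,0,-3,0],[0,0,0,-0.2,0,-6,0],[0,0,0,-0.2,0,-8.9,0],[0,0,0,-0.2,0,-8.9,0],[0,0,0,-0.2,0,-8.9,1],[0,0,0,-0.2,0,-8.9,1],[0,0,0,-0.2,0,-8.9,1],[0,0,0,-0.2,0,-8.9,1],[0,0,0,-0.2,0,-8.9,1],[0,0,0,-0.2,0,-8.9,1]]' 40
python3 -m inch '[[0,0,0,-0.6,0.08,0,1],[0,0,0,-1.2,0.16,0,1],[0,0,0,-1.8,0.25,0,1],[0,0,0,-2.4,0.33,0,1],[0,0,0,-3.1,0.43,0,1],[0,0,0,-3.1,0.43,0,1],[0,0,0,-3.1,0.43,0,1],[0,0,0,-3.1,0.43,0,1],[0,0,0,-3.1,0.43,0,0.5],[0,0,0,-3.1,0.43,0,0.5]]' 40
python3 -m inch '[[0,0,0,0,0,0,0.5],[0,0,0,0,0,0,0.5],[0,0,0,0,0,3,0.5],[0,0,0,0,0,7,0.5],[0,0,0,-4,2,11,0.3],[0,0,0,-8,5,13,0.3],[0,0,0,-12,8,13,0.3],[0,0,0,-16,12,13,0.3],[0,0,0,-16,12,13,0.3],[0,0,0,-16,12,13,0.3]]' 40
python3 - <<'E'
from h import *
im,d,P=cap('wrist','w3.png')
im,d,P=cap('top','t3.png')
im2=cv2.resize(im[140:350,160:470],None,fx=2.5,fy=2.5,interpolation=cv2.INTER_CUBIC); cv2.imwrite('pics/crop3.png',im2[:,:,::-1])
E
```

```text
clock: 6.2
eef_pos: [640.6, -248.9, 38.7]
tcp_rot: [[0.13, 0.991, 0.004], [0.991, -0.13, -0.002], [-0.001, 0.004, -1.0]]
contact_force: [0.7, 0.8, 6.5]
gripper_width: 6.5
clock: 7.2
eef_pos: [606.6, -243.4, 35.7]
tcp_rot: [[0.13, 0.992, -0.002], [0.992, -0.13, 0.001], [0.0, -0.002, -1.0]]
contact_force: [0.0, 0.3, -0.0]
gripper_width: 21.3
clock: 8.2
eef_pos: [444.7, -121.8, 165.6]
tcp_rot: [[0.129, 0.992, -0.003], [0.992, -0.129, 0.001], [0.001, -0.003, -1.0]]
contact_force: [1.4, -0.2, -0.3]
gripper_width: 29.8
```

View pics/w3.png

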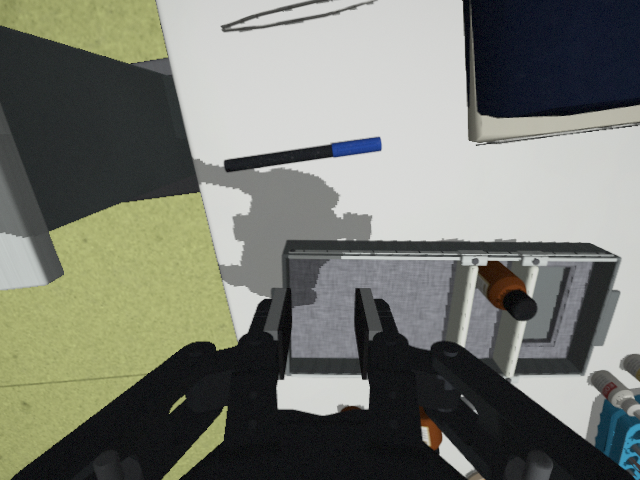

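The wrist view has the near bead from (474,266) to (458,370), the far bead from (533,266) to (509,370), and the marker from (226,165) to (381,144).

```bash
python3 - <<'E'
from h import *
np.set_printoptions(precision=1,suppress=True)
P=vision.camera_params('wrist')
a=np.radians(-7.6);ex=np.array([np.cos(a),np.sin(a)]);ey=np.array([-ex[1],ex[0]]);cen=np.array([544.,-223])
f=lambda uv,z:(onz(P,uv,z)[:,:2]-cen)@np.c_[ex,ey]
print('near',f([[474,266],[458,370]],48.5),'far',f([[533,266],[509,370]],48.5))
print('rim corners',f([[290,256],[618,257],[584,374]],40))
print('cap c',f([[519,304]],86))
im=cv2.imread('pics/t3.png');P=vision.camera_params('top');g=im.astype(int)
mn=g.min(2)
for lo,hi in((180,330),):
  m=(mn>140);m[:lo]=0;m[hi:]=0
  ys,xs=np.nonzero(m[:, 310:372]);X=onz(P,np.c_[xs+310,ys],48.5)[:,:2];q=(X-cen)@np.c_[ex,ey]
  q=q[abs(q[:,1])<45]; h,e=np.histogram(q[:,0],np.arange(-60,120,4)); print([(int(e[i]),int(h[i])) for i in range(len(h)) if h[i]])
E
```

```text
near [[ 19.5  55.9]
 [ 20.6 -51.4]] far [[ 70.6  55.8]
 [ 70.  -52.1]]
rim corners [[-135.9   61.3]
 [ 152.4   60.5]
 [ 154.7  -66. ]]
cap c [[40.4 40.9]]
[(8, 23), (12, 112), (16, 54), (60, 12), (64, 113), (68, 60)]
```

Dividers: near about 96 mm, far about 63 mm, with a lane of about 47 mm, which is enough. Next is the marker.

```bash
python3 -m inch '[[0,0,1.4,-0.1,0.6,0,0.2],[0,0,2.8,-0.2,1.2,0,0.2],[0,0,4.2,-0.3,1.8,0,0.2],[0,0,5.6,-0.5,2.4,0,0.2],[0,0,7,-0.6,3,0,0.2],[0,0,8.4,-0.7,3.6,0,0.2],[0,0,9.8,-0.8,4.2,0,0.2],[0,0,11.2,-0.9,4.8,0,0.2],[0,0,12.6,-1,5.4,0,0.2],[0,0,14,-1.1,5.9,0,0.2]]' 30
python3 -m inch '[[0,0,1.2,0,0,-3,0.2],[0,0,2.3,0,0,-6,0.2],[0,0,2.3,0,0,-8,0.2],[0,0,2.3,0,0,-8,0.2],[0,0,2.3,0,0,-8,0.2],[0,0,2.3,0,0,-8,0.2],[0,0,2.3,0,0,-8,0.2],[0,0,2.3,0,0,-8,0.2],[0,0,2.3,0,0,-8,0.2],[0,0,2.3,0,0,-8,0.2]]' 30
python3 - <<'E'
from h import *
np.set_printoptions(precision=2,suppress=True)
print(observe()['joint_positions'])
im,d,P=cap('wrist','w4.png')
E
```

```text
clock: 9.3
eef_pos: [438.5, -65.6, 166.5]
tcp_rot: [[-0.974, 0.228, 0.001], [0.228, 0.974, -0.001], [-0.001, -0.0, -1.0]]
contact_force: [-0.4, -0.4, -0.2]
gripper_width: 33.8
clock: 10.3
eef_pos: [437.0, -64.8, 86.7]
tcp_rot: [[-1.0, -0.006, 0.001], [-0.006, 1.0, -0.0], [-0.001, -0.0, -1.0]]
contact_force: [0.2, 0.2, 0.4]
gripper_width: 33.9
[-0.25  0.17  2.16 -0.    0.82 -1.82]
```

View pics/w4.png

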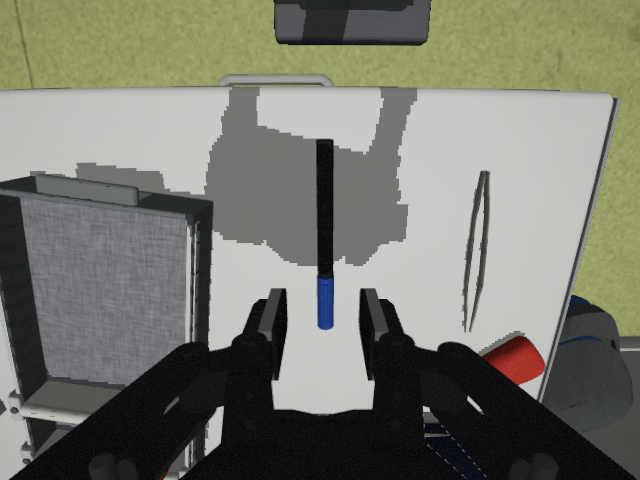

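The marker runs from (325,140) to (326,328), central between the fingers; the forceps run from (486,172) to (468,330).

```bash
python3 - <<'E'
from h import *
np.set_printoptions(precision=1,suppress=True)
P=vision.camera_params('wrist')
for n,uv,z in(('marker',[[325,141],[326,327]],8),('forceps',[[486,172],[468,331]],5)):
    X=onz(P,uv,z)[:,:2];d=X[0]-X[1];print(n,X,X.mean(0),np.linalg.norm(d),np.degrees(np.arctan(d[1]/d[0])))
E
```

```text
marker [[365.6 -61.9]
 [501.4 -60.1]] [433.5 -61. ] 135.85326142309194 0.7643863551343111
forceps [[384.5  44.9]
 [507.   50.5]] [445.7  47.7] 122.63781050945038 2.6285491943138495
```

```bash
python3 -m inch '[[0,0,0.2,-0.3,0.3,-3,0.2],[0,0,0.2,-0.3,0.3,-6,0.2],[0,0,0.2,-0.3,0.3,-8.1,0.2],[0,0,0.2,-0.3,0.3,-8.1,0.2],[0,0,0.2,-0.3,0.3,-8.1,1],[0,0,0.2,-0.3,0.3,-8.1,1],[0,0,0.2,-0.3,0.3,-8.1,1],[0,0,0.2,-0.3,0.3,-8.1,1],[0,0,0.2,-0.3,0.3,-8.1,1],[0,0,0.2,-0.3,0.3,-8.1,1]]' 30
python3 -m inch '[[0,0,0,0,0,1,1],[0,0,0,0,0,2,1],[0,0,0,0,0,4,1],[0,0,0,0,0,7,1],[0,0,0,0,0,10,1],[0,0,0,0,0,10,1],[0,0,0,0,0,10,1],[0,0,0,0,0,10,1],[0,0,0,0,0,10,1],[0,0,0,0,0,10,1]]' 30
```

```text
clock: 11.35
eef_pos: [434.6, -62.0, 6.1]
tcp_rot: [[-1.0, -0.026, 0.002], [-0.026, 1.0, -0.0], [-0.002, -0.0, -1.0]]
contact_force: [-1.6, -0.1, 6.3]
gripper_width: 11.1
clock: 12.35
eef_pos: [432.7, -61.5, 104.2]
tcp_rot: [[-1.0, -0.026, -0.003], [-0.026, 1.0, 0.001], [0.003, 0.001, -1.0]]
contact_force: [0.6, 0.1, -0.0]
gripper_width: 11.1
```

```bash
python3 -m inch '[[0,0,-0.3,0.8,-3.5,0,1],[0,0,-0.6,1.6,-7,0,1],[0,0,-0.9,2.4,-10.5,0,1],[0,0,-1.2,3.2,-14,0,1],[0,0,-1.5,4.1,-17.8,0,1],[0,0,-1.5,4.1,-17.8,0,1],[0,0,-1.5,4.1,-17.8,-2,1],[0,0,-1.5,4.1,-17.8,-4,1],[0,0,-1.5,4.1,-17.8,-5,1],[0,0,-1.5,4.1,-17.8,-5,1]]' 30
python3 - <<'E'
from h import *
im,d,P=cap('wrist','w5.png')
E
```

```text
clock: 13.35
eef_pos: [472.7, -238.1, 53.0]
tcp_rot: [[-0.992, 0.13, -0.005], [0.13, 0.992, 0.003], [0.005, 0.002, -1.0]]
contact_force: [-0.2, -0.2, 0.2]
gripper_width: 11.1
```

View pics/w5.png

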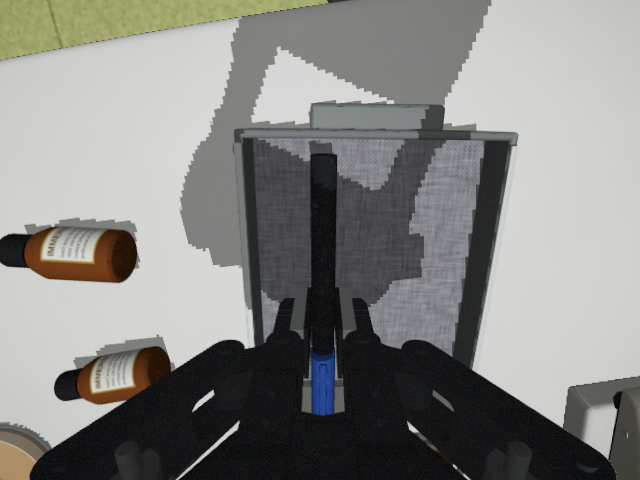

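The marker (columns 311–337, rows 155–415) is aligned with the tote and clear of its near wall.

```bash
python3 -m inch '[[0,0,0,0,0,-1,1],[0,0,0,0,0,-2,1],[0,0,0,0,0,-2.6,1],[0,0,0,0,0,-3,1],[0,0,0,0,0,-3,1],[0,0,0,0,0,-3,1],[0,0,0,0,0,-3,0.5],[0,0,0,0,0,-3,0.5],[0,0,0,0,0,-3,0.5],[0,0,0,0,0,-3,0.5]]' 30
python3 -m inch '[[0,0,0,0,0,1,0.5],[0,0,0,0,0,4,0.4],[0,0,0.3,-0.3,4,8,0.3],[0,0,0.6,-0.8,8.5,8,0.3],[0,0,0.9,-1.3,13,8,0.3],[0,0,1.2,-1.8,17.5,8,0.3],[0,0,1.5,-2.2,22,8,0.3],[0,0,1.7,-2.6,26,8,0.3],[0,0,1.75,-2.7,28.6,7,0.3],[0,0,1.75,-2.7,28.6,7,0.3]]' 30
```

```text
clock: 14.4
eef_pos: [474.9, -239.9, 25.5]
tcp_rot: [[-0.991, 0.13, 0.0], [0.13, 0.991, -0.0], [-0.0, -0.0, -1.0]]
contact_force: [0.0, 0.5, -0.5]
gripper_width: 21.2
clock: 15.4
eef_pos: [446.6, 48.8, 95.2]
tcp_rot: [[-0.998, -0.057, -0.001], [-0.057, 0.998, 0.001], [0.001, 0.001, -1.0]]
contact_force: [0.1, -0.8, -1.3]
gripper_width: 29.9
```

```bash
python3 -m inch '[[0,0,0,-0.1,-0.1,-3,0.3],[0,0,0,-0.1,-0.1,-6,0.3],[0,0,0,-0.1,-0.1,-8,0.3],[0,0,0,-0.1,-0.1,-9,0.3],[0,0,0,-0.1,-0.1,-9,0.3],[0,0,0,-0.1,-0.1,-9,1],[0,0,0,-0.1,-0.1,-9,1],[0,0,0,-0.1,-0.1,-9,1],[0,0,0,-0.1,-0.1,-9,1],[0,0,0,-0.1,-0.1,-9,1]]' 30
python3 -m inch '[[0,0,0,0,0,0,1],[0,0,0,0,0,1,1],[0,0,0,0,0,3,1],[0,0,0,0,0,6,1],[0,0,0,0,0,9,1],[0,0,0,0,0,10,1],[0,0,0,0,0,10,1],[0,0,0,0,0,10,1],[0,0,0,0,0,10,1],[0,0,0,0,0,10,1]]' 30
python3 - <<'E'
from h import *
im,d,P=cap('wrist','w6.png')
E
```

```text
clock: 16.4
eef_pos: [447.9, 45.1, 6.3]
tcp_rot: [[-0.999, -0.053, 0.002], [-0.053, 0.999, -0.0], [-0.002, -0.0, -1.0]]
contact_force: [-0.2, -0.7, 4.7]
gripper_width: 9.4
clock: 17.4
eef_pos: [445.4, 45.2, 103.8]
tcp_rot: [[-0.999, -0.052, -0.003], [-0.052, 0.999, 0.0], [0.003, 0.0, -1.0]]
contact_force: [-0.5, -0.3, -1.1]
gripper_width: 9.7
```

View pics/w6.png

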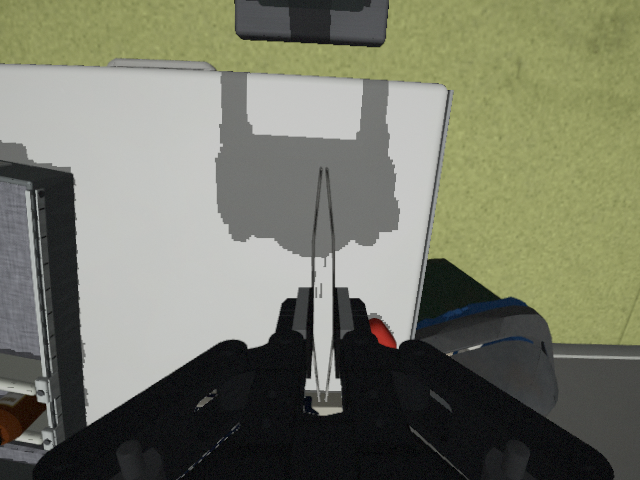

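The forceps are held at their middle, straight between the fingers (tips at (324,168), end at (322,402)).

```bash
python3 -m inch '[[0,0,-0.3,0.5,-4,0,1],[0,0,-0.6,1,-8.5,0,1],[0,0,-0.9,1.6,-13,0,1],[0,0,-1.2,2.3,-17.5,0,1],[0,0,-1.5,3,-22,0,1],[0,0,-1.75,3.4,-24.5,-1,1],[0,0,-1.75,3.4,-24.5,-3,1],[0,0,-1.75,3.4,-24.5,-5,1],[0,0,-1.75,3.4,-24.5,-5,1],[0,0,-1.75,3.4,-24.5,-5,1]]' 30
python3 -m inch '[[0,0,0,0,0,-1,1],[0,0,0,0,0,-2,1],[0,0,0,0,0,-2.8,1],[0,0,0,0,0,-3.2,1],[0,0,0,0,0,-3.2,1],[0,0,0,0,0,-3.2,1],[0,0,0,0,0,-3.2,0.5],[0,0,0,0,0,-3.2,0.5],[0,0,0,0,0,-3.2,0.5],[0,0,0,0,0,-3.2,0.5]]' 30
python3 -m inch '[[0,0,0,0,0,1,0.5],[0,0,0,0,0,4,0.4],[0,0,0,0,0,8,0.3],[0,0,0,0,0,12,0.3],[0,0,0,0,0,16,0.3],[0,0,0,0,-4,20,-0.5],[0,0,0,0,-8,20,-1],[0,0,0,0,-12,20,-1],[0,0,0,0,-12,20,-1],[0,0,0,0,-12,20,-1]]' 30
python3 - <<'E'
from h import *
im,d,P=cap('wrist','w7.png')
im,d,P=cap('top','t7.png'); np.savez('t7.npz',im=im,d=d)
E
```

```text
clock: 18.45
eef_pos: [480.0, -199.4, 54.4]
tcp_rot: [[-0.991, 0.13, -0.002], [0.13, 0.991, 0.001], [0.002, 0.001, -1.0]]
contact_force: [0.2, -0.5, -0.1]
gripper_width: 9.2
clock: 19.45
eef_pos: [480.8, -199.8, 23.4]
tcp_rot: [[-0.991, 0.13, 0.0], [0.13, 0.991, -0.0], [-0.0, -0.0, -1.0]]
contact_force: [-0.0, 0.5, -0.6]
gripper_width: 21.2
clock: 20.45
eef_pos: [480.3, -320.2, 223.6]
tcp_rot: [[-0.991, 0.132, 0.0], [0.132, 0.991, 0.001], [0.0, 0.001, -1.0]]
contact_force: [0.2, 0.2, -0.4]
gripper_width: 85.7
```

View pics/w7.png

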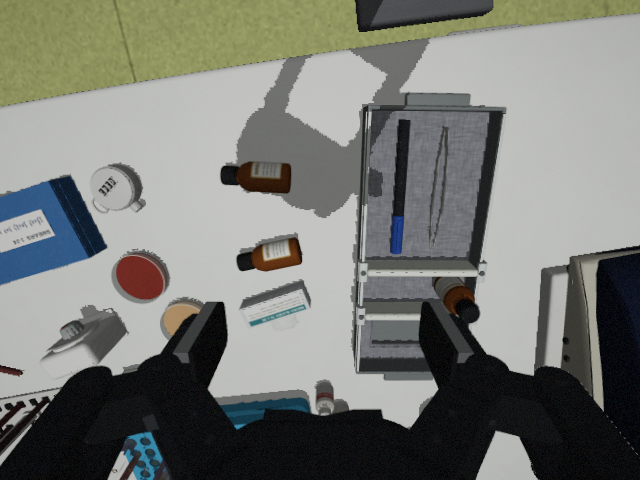

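The marker (404,122)–(396,252) and the forceps (446,128)–(433,246) lie flat, side by side, in the near compartment. The carton is around (276,305), the bottles are at (256,177) and (270,254), and bottle c still stands.

```bash
cat > meas.py <<'E'
from h import *
V,U=np.mgrid[0:480,0:640]
def comp(C,m,zr,n):
    m=m&(C[:,:,2]>zr[0])&(C[:,:,2]<zr[1]); k,lab,st,ce=cv2.connectedComponentsWithStats(m.astype(np.uint8)); mm=lab==1+np.argmax(st[1:,4])
    X=C[mm]; rr=cv2.minAreaRect(X[:,:2].astype(np.float32)); print(n,mm.sum(),'c',np.round(rr[0],1),'size',np.round(rr[1],1),'ang',round(rr[2],1),'z',np.round(np.percentile(X[:,2],[5,50,95]),1)); return mm
E
python3 - <<'E'
from meas import *
np.set_printoptions(precision=1,suppress=True)
P=vision.camera_params('wrist');im,d=vision.capture('wrist');C=cloud(P,d)
box=lambda u0,u1,v0,v1:(U>=u0)&(U<u1)&(V>=v0)&(V<v1)
comp(C,box(232,318,272,340),(17,27),'carton w')
mn=im.min(2)
for n,b in(('bot1',box(215,300,150,205)),('bot2',box(230,308,230,275))):
    comp(C,b,(6,40),n); comp(C,b&(im.max(2)<60)&(U<262),(6,40),n+' cap')
z=np.load('t7.npz');P=vision.camera_params('top');C=cloud(P,z['d'])
comp(C,box(404,456,195,238),(14,30),'carton top')
E
```

```text
carton w 1545 c [ 593.2 -390. ] size [28.8 78.5] ang 12.7 z [19.8 21.9 23.2]
bot1 1871 c [ 441.  -382.5] size [69.4 30.9] ang 79.1 z [17.9 26.6 30.6]
bot1 cap 781 c [ 438.1 -394.5] size [44.5 29.4] ang 75.4 z [19.6 25.  30.4]
bot2 1587 c [ 530.1 -386.2] size [30.7 70.5] ang 5.6 z [15.7 26.2 30.6]
bot2 cap 277 c [ 529.8 -403.7] size [20.5 34. ] ang 16.6 z [16.5 22.7 25.2]
carton top 67 c [ 591.1 -356.2] size [14.5 32. ] ang 65.7 z [16.2 21.6 23.9]
```

```bash
python3 - <<'E'
from meas import *
np.set_printoptions(precision=1,suppress=True)
P=vision.camera_params('wrist');im,d=vision.capture('wrist');C=cloud(P,d)
for v in range(284,345,5): print(v,[f"{C[v,u,0]:.0f},{C[v,u,1]:.0f},{C[v,u,2]:.0f}" for u in range(245,315,9)])
cv2.imwrite('pics/cw.png',cv2.resize(im[265:345,220:330],None,fx=6,fy=6,interpolation=cv2.INTER_CUBIC)[:,:,::-1])
E
```

```text
284 ['567,-421,0', '569,-411,-1', '570,-400,0', '572,-389,-0', '574,-379,-2', '574,-368,1', '571,-356,9', '578,-347,-1']
289 ['574,-423,0', '575,-412,1', '578,-402,-2', '578,-390,-0', '576,-378,7', '574,-366,15', '571,-355,22', '584,-347,1']
294 ['580,-424,1', '582,-413,0', '581,-401,5', '579,-389,12', '576,-376,21', '577,-366,22', '579,-356,19', '591,-348,-1']
299 ['587,-425,2', '584,-412,9', '581,-399,18', '580,-387,23', '582,-378,21', '583,-367,22', '584,-357,22', '597,-349,-0']
304 ['586,-422,15', '584,-409,21', '585,-399,23', '586,-388,23', '588,-378,22', '588,-368,23', '590,-358,23', '603,-350,1']
309 ['588,-420,23', '590,-410,23', '592,-400,22', '593,-390,22', '594,-379,23', '596,-369,21', '597,-359,23', '612,-352,-1']
314 ['594,-422,24', '596,-412,23', '598,-401,22', '599,-391,23', '600,-381,23', '602,-370,22', '617,-363,-0', '618,-352,-0']
319 ['602,-424,22', '604,-414,20', '605,-403,21', '605,-392,23', '620,-387,0', '622,-376,-0', '623,-364,0', '625,-353,-0']
324 ['608,-425,22', '610,-415,21', '626,-411,-1', '627,-399,-1', '629,-388,-2', '629,-377,1', '631,-366,-1', '632,-354,0']
329 ['629,-434,0', '631,-423,-1', '632,-412,-1', '634,-400,-1', '635,-389,-0', '637,-378,-1', '638,-367,0', '639,-355,1']
334 ['636,-436,0', '637,-424,1', '639,-413,1', '641,-402,-1', '642,-390,0', '643,-379,1', '645,-368,0', '647,-357,-1']
339 ['644,-437,-1', '646,-426,-1', '647,-414,-0', '649,-404,-2', '649,-391,1', '651,-380,-1', '653,-369,-0', '654,-358,-0']
344 ['651,-439,0', '653,-428,-1', '654,-416,0', '656,-405,-1', '658,-393,-1', '658,-381,0', '660,-370,-0', '661,-359,0']
```

View pics/cw.png

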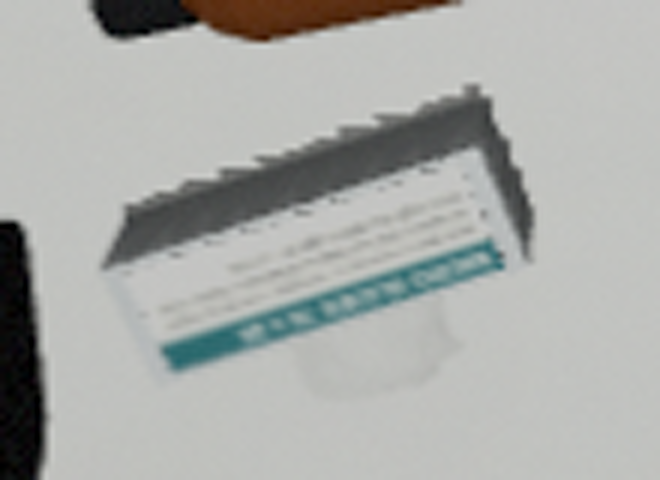

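The pale patch beside the carton lies flat on the table (z = 0), so the grasp is free.

```bash
python3 -m inch '[[0,0,-1.3,1.2,-0.8,0,0],[0,0,-2.6,2.5,-1.6,0,0],[0,0,-3.9,3.8,-2.4,0,0],[0,0,-5.2,5,-3.1,0,0],[0,0,-6.5,6.3,-3.9,0,0],[0,0,-7.8,7.6,-4.7,0,0],[0,0,-9.1,8.9,-5.5,-2,0],[0,0,-10.4,10.1,-6.3,-4,0],[0,0,-11.6,11.3,-7,-8,0],[0,0,-11.6,11.3,-7,-12,0]]' 40
python3 -m inch '[[0,0,0,0,0,-2,0],[0,0,0,0,0,-2,0],[0,0,0,0,0,-2,0],[0,0,0,0,0,-2,0],[0,0,0,0,0,-2,0],[0,0,0,0,0,-2,0],[0,0,0,0,0,-2,0],[0,0,0,0,0,-2,0],[0,0,0,0,0,-2,0],[0,0,0,0,0,-2,0]]' 40
python3 - <<'E'
from meas import *
P=vision.camera_params('wrist');im,d=vision.capture('wrist');C=cloud(P,d)
cv2.imwrite('pics/w8.png',im[:,:,::-1])
m=(abs(C[:,:,0]-593)<50)&(abs(C[:,:,1]+390)<60)&(im.min(2)>60)
comp(C,m,(17,27),'carton')
E
```

```text
clock: 21.65
eef_pos: [596.4, -389.8, 103.4]
tcp_rot: [[-0.223, 0.975, 0.004], [0.975, 0.223, -0.002], [-0.003, 0.003, -1.0]]
contact_force: [-0.5, -0.8, 0.0]
gripper_width: 42.4
clock: 22.65
eef_pos: [593.6, -389.8, 83.2]
tcp_rot: [[-0.223, 0.975, -0.0], [0.975, 0.223, 0.0], [0.0, -0.0, -1.0]]
contact_force: [0.4, 0.5, 0.0]
gripper_width: 42.7
carton 3904 c [ 593.5 -390.2] size [28.  79.4] ang 12.5 z [20.9 22.  23. ]
```

```bash
python3 -m inch '[[0,0,0,0,0,-2.5,0],[0,0,0,0,0,-5,0],[0,0,0,0,0,-6.5,0],[0,0,0,0,0,-7.1,0],[0,0,0,0,0,-7.1,0],[0,0,0,0,0,-7.1,1],[0,0,0,0,0,-7.1,1],[0,0,0,0,0,-7.1,1],[0,0,0,0,0,-7.1,1],[0,0,0,0,0,-7.1,1]]' 50
python3 -m inch '[[0,0,0,0,0,0,1],[0,0,0,0,0,0,1],[0,0,0,0,0,1,1],[0,0,0,0,0,3,1],[0,0,0,0,0,6,1],[0,0,0,0,0,9,1],[0,0,0,0,0,9,1],[0,0,0,0,0,9,1],[0,0,0,0,0,9,1],[0,0,0,0,0,9,1]]' 50
```

```text
clock: 23.7
eef_pos: [594.6, -390.4, 13.6]
tcp_rot: [[-0.223, 0.975, 0.002], [0.975, 0.223, -0.001], [-0.002, 0.001, -1.0]]
contact_force: [0.1, 0.0, 4.2]
gripper_width: 26.3
clock: 24.7
eef_pos: [592.4, -388.8, 100.2]
tcp_rot: [[-0.223, 0.975, -0.003], [0.975, 0.223, 0.002], [0.003, -0.002, -1.0]]
contact_force: [-0.2, 0.4, -1.0]
gripper_width: 26.2
```

```bash
python3 -m inch '[[0,0,-0.6,0.8,0.8,1,1],[0,0,-1.2,1.6,1.6,2,1],[0,0,-1.8,2.6,2.5,3,1],[0,0,-2.4,3.6,3.4,3,1],[0,0,-3,4.8,4.2,3,1],[0,0,-3.43,5.8,4.9,3,1],[0,0,-3.43,5.8,4.9,3,1],[0,0,-3.43,5.8,4.9,3,1],[0,0,-3.43,5.8,4.9,3,1],[0,0,-3.43,5.8,4.9,3,1]]' 50
python3 - <<'E'
from meas import *
im,d,P=cap('wrist','w9.png');np.savez('w9.npz',im=im,d=d,pose=P['pose'])
E
```

```text
clock: 25.7
eef_pos: [650.9, -341.3, 131.9]
tcp_rot: [[0.134, 0.991, -0.001], [0.991, -0.134, 0.0], [0.0, -0.001, -1.0]]
contact_force: [0.1, -0.5, -0.6]
gripper_width: 26.6
```

View pics/w9.png

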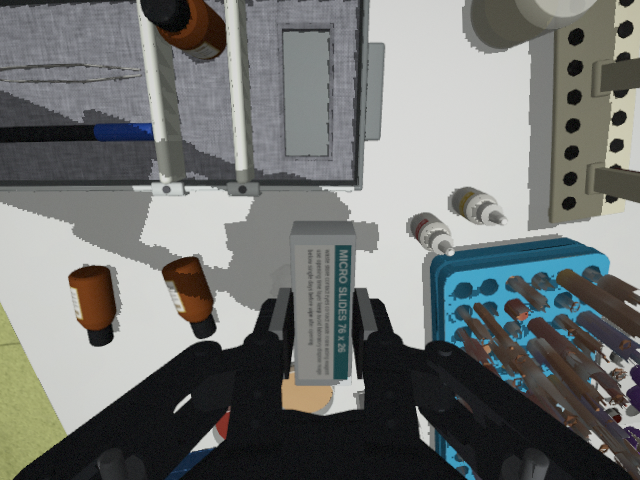

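The pocket's floor spans about (283..331, 27..157) and the carton in hand about (291..356, 222..385), with its top face visible.

```bash
python3 - <<'E'
from meas import *
z=np.load('w9.npz');im=z['im'];P=vision.camera_params('wrist');P['pose']=z['pose'];C=cloud(P,z['d'])
box=lambda u0,u1,v0,v1:(U>=u0)&(U<u1)&(V>=v0)&(V<v1)
comp(C,box(265,350,10,175),(-5,11),'pocket floor depth')
g=im.astype(int);print(im[90,310],im[90,265],im[90,345],im[30:34,310])
m=box(270,340,15,170)&(np.abs(g-g[60:120,300:320].reshape(-1,3).mean(0)).max(2)<14)
mm=cv2.morphologyEx(m.astype(np.uint8),cv2.MORPH_OPEN,np.ones((5,5)))>0
ys,xs=np.nonzero(mm);X=onz(P,np.c_[xs,ys],6)[:,:2].astype(np.float32);print('colour',cv2.minAreaRect(X),xs.min(),xs.max(),ys.min(),ys.max())
comp(C,box(280,370,215,395)&(im.min(2)>40),(132,150),'carton')
print(C[300,320],C[120,250],C[90,345])
for v in (60,90,120): print([(u,int(g[v,u].sum()/3)) for u in range(268,345,2)])
for u in (300,315): print([(v,int(g[v,u].sum()/3)) for v in list(range(14,40,2))+list(range(146,170,2))])
E
```

```text
pocket floor depth 5730 c [ 652.1 -237.1] size [86.2 33.4] ang 82.0 z [4.7 5.9 7.3]
[133 139 139] [129 131 136] [132 134 140] [[ 40  40  43]
 [ 88  91  90]
 [129 134 135]
 [130 136 134]]
colour ((650.1597900390625, -237.36373901367188), (106.39366912841797, 54.14733123779297), 82.24907684326172) 270 339 15 169
carton 8051 c [ 651.7 -341.2] size [80.1 40.1] ang 83.0 z [138.8 140.2 141.4]
[ 650.56428479 -333.08383927  138.89228143] [ 611.04313583 -248.90594214   22.13347174] [ 680.34806723 -237.92765394   16.40384265]
[(268, 134), (270, 122), (272, 126), (274, 132), (276, 129), (278, 111), (280, 109), (282, 91), (284, 133), (286, 133), (288, 133), (290, 134), (292, 134), (294, 134), (296, 134), (298, 134), (300, 133), (302, 134), (304, 134), (306, 134), (308, 135), (310, 134), (312, 136), (314, 135), (316, 134), (318, 135), (320, 135), (322, 134), (324, 136), (326, 135), (328, 70), (330, 99), (332, 109), (334, 150), (336, 137), (338, 139), (340, 137), (342, 132), (344, 140)]
[(268, 122), (270, 137), (272, 128), (274, 135), (276, 131), (278, 123), (280, 114), (282, 114), (284, 105), (28
[... 690 characters left out ...]
 (324, 137), (326, 138), (328, 121), (330, 116), (332, 101), (334, 131), (336, 140), (338, 134), (340, 132), (342, 135), (344, 133)]
[(14, 132), (16, 130), (18, 130), (20, 129), (22, 119), (24, 111), (26, 108), (28, 93), (30, 46), (32, 77), (34, 132), (36, 132), (38, 133), (146, 134), (148, 134), (150, 134), (152, 135), (154, 134), (156, 89), (158, 121), (160, 125), (162, 141), (164, 136), (166, 145), (168, 135)]
[(14, 140), (16, 138), (18, 131), (20, 135), (22, 121), (24, 108), (26, 97), (28, 86), (30, 49), (32, 134), (34, 132), (36, 133), (38, 135), (146, 134), (148, 136), (150, 136), (152, 135), (154, 134), (156, 95), (158, 133), (160, 116), (162, 141), (164, 146), (166, 141), (168, 135)]
```

```bash
python3 -m inch '[[0,0,0,0,3,0,1],[0,0,0,0,6,0,1],[0,0,0,0.1,9,0,1],[0,0,0,0.1,10.4,0,1],[0,0,0,0.1,10.4,-3,1],[0,0,0,0.1,10.4,-6,1],[0,0,0,0.1,10.4,-8,1],[0,0,0,0.1,10.4,-8,1],[0,0,0,0.1,10.4,-8,1],[0,0,0,0.1,10.4,-8,1]]' 50
```

```text
clock: 26.75
eef_pos: [654.2, -237.9, 54.2]
tcp_rot: [[0.134, 0.991, 0.003], [0.991, -0.134, -0.002], [-0.001, 0.003, -1.0]]
contact_force: [-0.3, -0.2, 0.1]
gripper_width: 26.4
```

```bash
python3 -m inch '[[0,0,0,0,0,0,1],[0,0,0,0,0,0,1],[0,0,0,0,0,0,1],[0,0,0,0,0,0,1],[0,0,0,0,0,0,1],[0,0,0,0,0,0,1],[0,0,0,0,0,0,1],[0,0,0,0,0,0,1],[0,0,0,0,0,0,1],[0,0,0,0,0,0,1]]' 50
```

```text
clock: 27.75
eef_pos: [652.7, -236.8, 52.2]
tcp_rot: [[0.133, 0.991, -0.0], [0.991, -0.133, 0.0], [0.0, -0.0, -1.0]]
contact_force: [-0.1, -0.0, -1.3]
gripper_width: 26.0
```

```bash
python3 -m inch '[[0,0,0,-0.07,0,-0.5,1],[0,0,0,-0.07,0,-1,1],[0,0,0,-0.07,0,-1.5,1],[0,0,0,-0.07,0,-1.9,1],[0,0,0,-0.07,0,-2.2,1],[0,0,0,-0.07,0,-2.5,1],[0,0,0,-0.07,0,-2.8,1],[0,0,0,-0.07,0,-3,1],[0,0,0,-0.07,0,-3.2,1],[0,0,0,-0.07,0,-3.2,1]]' 50
python3 -m inch '[[0,0,0,0,0,0,1],[0,0,0,0,0,0,1],[0,0,0,0,0,0,1],[0,0,0,0,0,0,1],[0,0,0,0,0,0,1],[0,0,0,0,0,0,1],[0,0,0,0,0,0,1],[0,0,0,0,0,0,1],[0,0,0,0,0,0,1],[0,0,0,0,0,0,1]]' 50
```

```text
clock: 28.75
eef_pos: [651.8, -236.7, 19.9]
tcp_rot: [[0.133, 0.991, -0.0], [0.991, -0.133, 0.0], [0.0, -0.0, -1.0]]
contact_force: [0.5, 0.3, -0.8]
gripper_width: 26.0
clock: 29.75
eef_pos: [652.0, -236.8, 20.2]
tcp_rot: [[0.133, 0.991, -0.0], [0.991, -0.133, 0.0], [0.0, -0.0, -1.0]]
contact_force: [0.0, -0.5, -1.1]
gripper_width: 26.5
```

```bash
python3 -m inch '[[0,0,0,0,0,0,0.2],[0,0,0,0,0,0,0.2],[0,0,0,0,0,0,0.2],[0,0,0,0,0,0,0.2],[0,0,0,0,0,1,0.2],[0,0,0,0,0,4,0.2],[0,0,0,0,0,8,0.2],[0,0,0,-2,-2,12,0.2],[0,0,0,-5,-5,14,0.2],[0,0,0,-9,-8,14,0.2]]' 40
python3 -m inch '[[0,0,0,-1,-2,1,0],[0,0,0,-2,-5,2,0],[0,0,0,-2,-5,3,0],[0,0,0,-2,-5,4,0],[0,0,0,-2,-5,4,0],[0,0,0,-2,-5,4,0],[0,0,0,-2,-5,4,0],[0,0,0,-2,-5,4,0],[0,0,0,-2,-5,4,0],[0,0,0,-2,-5,4,0]]' 40
python3 - <<'E'
from meas import *
P=vision.camera_params('wrist');im,d=vision.capture('wrist');C=cloud(P,d);cv2.imwrite('pics/w10.png',im[:,:,::-1])
np.savez('w10.npz',im=im,d=d,pose=P['pose'])
near=lambda x,y,a,b:(abs(C[:,:,0]-x)<a)&(abs(C[:,:,1]-y)<b)
comp(C,near(652,-237,24,50)&(im.min(2)>150),(24,34),'carton top')
comp(C,near(652,-237,24,50),(24,34),'carton top')
for n,x,y in(('b_near',441,-383),('b_far',530,-386)):
    comp(C,near(x,y,36,50)&(im.min(2)<200),(6,40),n)
    b=near(x,y-25,30,14)&(im.max(2)<60); comp(C,b,(10,30),n+' cap')
print(observe()['joint_positions'])
E
```

```text
clock: 30.75
eef_pos: [565.8, -319.4, 167.1]
tcp_rot: [[0.131, 0.991, 0.011], [0.991, -0.131, -0.007], [-0.006, 0.012, -1.0]]
contact_force: [-0.4, -1.1, -0.0]
gripper_width: 33.9
clock: 31.75
eef_pos: [542.0, -366.4, 199.8]
tcp_rot: [[0.133, 0.991, -0.001], [0.991, -0.133, 0.0], [0.0, -0.001, -1.0]]
contact_force: [-0.3, -0.7, 0.6]
gripper_width: 42.7
carton top 2361 c [ 650.  -236.4] size [74.3 28.1] ang 82.2 z [26.9 28.2 29.4]
carton top 3345 c [ 649.8 -236.7] size [75.  29.3] ang 82.2 z [26.7 28.1 29.4]
b_near 1854 c [ 442.  -382.5] size [70.8 29.8] ang 79.2 z [15.4 26.3 30.7]
b_near cap 366 c [ 440.3 -404.7] size [25.4 23.1] ang 80.6 z [16.8 23.5 27.1]
b_far 1891 c [ 530.5 -385.5] size [31.1 70. ] ang 4.8 z [17.5 26.8 30.6]
b_far cap 355 c [ 532.4 -408.9] size [22.8 23.7] ang 0.1 z [19.  23.8 27. ]
[-6.61170458e-01  3.92476847e-01  1.58624151e+00 -9.04945453e-06
  1.16347799e+00 -5.27582896e-01]
```

View pics/w10.png

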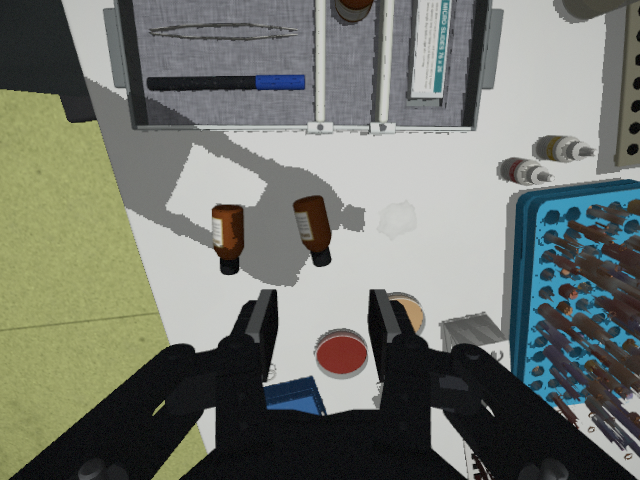

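The carton sits square in its pocket (top z = 28.1, as it should be), the instruments lie flat, and the bottles are at (229,238) and (313,228). Next I'll grasp the far bottle with the tool tilted, stand it on the worktop, and regrasp it from above by the cap.

```bash
cat > tilt.py <<'E'
from h import *
from scipy.spatial.transform import Rotation as R
def goal(cx,cy,capdeg,alpha=45,ax=5,z0=25.5,back=100):
    """cap direction deg; returns approach/grasp TCP and rotvec(6deg units) from the present pose"""
    c=np.array([np.cos(np.radians(capdeg)),np.sin(np.radians(capdeg)),0]);a=np.radians(alpha)
    tz=-np.cos(a)*c-np.array([0,0,np.sin(a)]); j=np.cross([0,0,1.],c)  # jaw
    if j[0]<0:j=-j
    Rg=np.c_[np.cross(j,tz),j,tz]
    o=observe();R0=o['tcp_rot']; w=R.from_matrix(Rg@R0.T).as_rotvec(degrees=True)/6
    tcp=np.array([cx,cy,0])-ax*c+[0,0,z0]+19*tz
    print('turn',np.round(w,2),'tz',np.round(tz,3),'grasp',np.round(tcp,1),'appr',np.round(tcp-back*tz,1),'shift to appr cm',np.round((tcp-back*tz-o['eef_pos'])/10,2))
E
python3 -c "
from tilt import *
goal(530.5,-385.5,-85.2)"
```

```text
turn [ 7.51 -0.19  1.97] tz [-0.059  0.705 -0.707] grasp [ 529.  -367.1   12.1] appr [ 534.9 -437.6   82.8] shift to appr cm [ -0.71  -7.1  -11.71]
```

```bash
python3 -m inch '[[0.94,-0.02,0.25,-0.1,-0.9,0,-0.2],[1.88,-0.05,0.5,-0.2,-1.8,0,-0.2],[2.82,-0.07,0.74,-0.3,-2.7,0,-0.2],[3.75,-0.1,0.98,-0.4,-3.6,-1,-0.2],[4.7,-0.12,1.23,-0.5,-4.5,-2,-0.2],[5.63,-0.14,1.48,-0.6,-5.4,-3,-0.2],[6.57,-0.17,1.72,-0.7,-6.3,-4,-0.2],[7.51,-0.19,1.97,-0.7,-7.1,-5,-0.2],[7.51,-0.19,1.97,-0.7,-7.1,-5,-0.2],[7.51,-0.19,1.97,-0.7,-7.1,-5,-0.2]]' 40; python3 -c "
from tilt import *
print(observe()['joint_positions'])
goal(530.5,-385.5,-85.2)"
```

```text
clock: 32.8
eef_pos: [534.3, -437.4, 147.9]
tcp_rot: [[-0.057, 0.997, -0.06], [0.703, 0.083, 0.706], [0.709, -0.002, -0.705]]
contact_force: [0.2, -0.2, -0.7]
gripper_width: 51.4
[-0.92461152  0.93114693  1.0220879   0.40581649  1.86870035 -1.02486483]
turn [-0.02 -0.02  0.01] tz [-0.059  0.705 -0.707] grasp [ 529.  -367.1   12.1] appr [ 534.9 -437.6   82.8] shift to appr cm [ 0.05 -0.02 -6.51]
```

```bash
python3 -m inch '[[0,0,0,0,0,-3,-0.2],[0,0,0,0,0,-6.5,-0.2],[0,0,0,-0.1,1.4,-7.9,-0.2],[0,0,0,-0.2,2.8,-9.3,-0.2],[0,0,0,-0.3,4.2,-10.7,-0.2],[0,0,0,-0.4,5.5,-12,-0.2],[0,0,0,-0.5,6.4,-12.9,-0.2],[0,0,0,-0.55,7,-13.5,-0.2],[0,0,0,-0.55,7,-13.5,-0.2],[0,0,0,-0.55,7,-13.5,-0.2]]' 40; python3 -m inch '[[0,0,0,0,0,0,1],[0,0,0,0,0,0,1],[0,0,0,0,0,0,1],[0,0,0,0,0,0,1],[0,0,0,0,0,0,1],[0,0,0,0,0,0,1],[0,0,0,0,0,0,1],[0,0,0,0,0,0,1],[0,0,0,0,0,0,1],[0,0,0,0,0,0,1]]' 40
```

```text
clock: 33.8
eef_pos: [530.1, -368.4, 16.5]
tcp_rot: [[-0.06, 0.996, -0.058], [0.706, 0.084, 0.703], [0.706, 0.001, -0.709]]
contact_force: [0.1, -1.3, -0.1]
gripper_width: 51.3
clock: 34.8
eef_pos: [530.0, -368.6, 16.2]
tcp_rot: [[-0.06, 0.997, -0.058], [0.705, 0.083, 0.704], [0.706, 0.001, -0.708]]
contact_force: [0.1, -3.6, 5.1]
gripper_width: 29.1
```

```bash
python3 -m inch '[[0,0,0,0,0,3,1],[-1.4,-0.12,0,0,-0.5,7,1],[-2.8,-0.23,0,-0.4,-1.5,10,1],[-4.2,-0.35,0,-0.8,-3,10,1],[-5.6,-0.47,0,-1.2,-4.5,10,1],[-7,-0.58,0,-1.6,-6,10,1],[-8.4,-0.7,0,-2,-7.2,10,1],[-9.8,-0.82,0,-2.4,-8,10,1],[-11.2,-0.93,0,-2.8,-8.8,10,1],[-12.6,-1.05,0,-3,-9.4,10,1]]' 40; python3 -m inch '[[-1.2,-0.1,0,0,0,0,1],[-2.35,-0.2,0,0,0,-1,1],[-2.35,-0.2,0,0,0,-3,1],[-2.35,-0.2,0,0,0,-5,1],[-2.35,-0.2,0,0,0,-6,1],[-2.35,-0.2,0,0,0,-6,1],[-2.35,-0.2,0,0,0,-6,1],[-2.35,-0.2,0,0,0,-6,1],[-2.35,-0.2,0,0,0,-6,1],[-2.35,-0.2,0,0,0,-6,1]]' 40;python3 -c "
from tilt import *
print(observe()['joint_positions']); im,d,P=cap('top','t11.png'); np.savez('t11.npz',im=im,d=d)
im,d,P=cap('scene','s11.png')"
```

```text
clock: 35.8
eef_pos: [497.8, -459.9, 114.2]
tcp_rot: [[-0.073, 0.997, 0.036], [0.868, 0.081, -0.489], [-0.49, -0.005, -0.872]]
contact_force: [-0.5, -1.2, -0.4]
gripper_width: 28.8
clock: 36.8
eef_pos: [509.2, -460.9, 71.0]
tcp_rot: [[-0.06, 0.998, 0.03], [0.751, 0.065, -0.657], [-0.658, -0.017, -0.753]]
contact_force: [0.4, 0.4, -0.1]
gripper_width: 28.9
[-0.5453545   0.52369144  1.90360879 -1.19358737  0.62840761  0.36200554]
```

Joint 4 met its limit at this azimuth (the tilt is 41° instead of 45°), so I'll swing the tilt plane towards the radial direction before setting down.

```bash
cat >> tilt.py <<'E'
def up(Rg,yaw):
    """turn that brings the bottle gripped at Rg (tool tilted 45) upright, the tilt plane turned by yaw deg"""
    j=Rg[:,1]; j=j/np.linalg.norm(j)
    U_,_,Vt=np.linalg.svd(Rg); Rg=U_@Vt
    Rt=R.from_euler('z',yaw,degrees=True).as_matrix()@R.from_rotvec(-np.pi/2*j).as_matrix()@Rg
    o=observe();print('turn',np.round(R.from_matrix(Rt@o['tcp_rot'].T).as_rotvec(degrees=True)/6,2),'tz',np.round(Rt[:,2],2))
E
python3 -c "
from tilt import *
up(np.array([[-0.06, 0.997, -0.058], [0.705, 0.083, 0.704], [0.706, 0.001, -0.708]]),38)"
```

```text
turn [-0.55 -0.43  6.51] tz [ 0.48 -0.52 -0.71]
```

```bash
python3 -m inch '[[0,0,0.8,0,0,2,1],[0,0,1.6,0.2,0.3,4,1],[0,0,2.4,0.4,0.6,5,1],[0,0,3.2,0.6,0.9,5,1],[0,0,4,0.8,1.2,5,1],[0,0,4.8,1,1.5,5,1],[0,0,5.6,1.1,1.6,5,1],[0,0,6.4,1.1,1.6,5,1],[0,0,6.4,1.1,1.6,5,1],[0,0,6.4,1.1,1.6,5,1]]' 40;python3 -c "
from tilt import *
print(observe()['joint_positions'])
up(np.array([[-0.06, 0.997, -0.058], [0.705, 0.083, 0.704], [0.706, 0.001, -0.708]]),38)"
```

```text
clock: 37.9
eef_pos: [519.7, -445.2, 121.1]
tcp_rot: [[-0.514, 0.743, 0.429], [0.553, 0.669, -0.496], [-0.656, -0.018, -0.755]]
contact_force: [0.2, 0.2, 0.3]
gripper_width: 28.7
[-0.73438834  0.31243253  2.08558543 -1.1937707   0.08706861 -0.31199058]
turn [-0.38 -0.59  0.13] tz [ 0.48 -0.52 -0.71]
```

```bash
python3 -m inch '[[0,0,-1.3,-0.2,-0.1,0,1],[0,0,-2.6,-0.4,-0.2,0,1],[0,0,-3.9,-0.6,-0.3,0,1],[0,0,-5.2,-0.8,-0.4,0,1],[0,0,-6.5,-1,-0.5,0,1],[0,0,-7.8,-1.2,-0.6,0,1],[0,0,-9.1,-1.4,-0.7,0,1],[0,0,-10.4,-1.6,-0.8,0,1],[0,0,-11.7,-1.8,-0.9,0,1],[0,0,-13,-2,-1,0,1]]' 40;python3 -c "
from tilt import *
print(observe()['joint_positions'])
up(np.array([[-0.06, 0.997, -0.058], [0.705, 0.083, 0.704], [0.706, 0.001, -0.708]]),-43)"
```

```text
clock: 38.9
eef_pos: [501.6, -453.5, 121.2]
tcp_rot: [[0.436, 0.808, -0.397], [0.616, -0.589, -0.522], [-0.656, -0.017, -0.755]]
contact_force: [0.1, -1.2, -0.3]
gripper_width: 29.1
[-0.49299968  0.6363562   1.56815782 -0.76944442  1.19759424  0.52018078]
turn [-0.64  0.28 -0.35] tz [-0.44 -0.56 -0.71]
```

```bash
python3 -m inch '[[-0.3,0.14,-0.17,0,0,-1,1],[-0.64,0.28,-0.35,0,0,-3,1],[-0.64,0.28,-0.35,0,0,-5,1],[-0.64,0.28,-0.35,0,0,-7,1],[-0.64,0.28,-0.35,0,0,-8.5,1],[-0.64,0.28,-0.35,0,0,-9.6,1],[-0.64,0.28,-0.35,0,0,-9.6,1],[-0.64,0.28,-0.35,0,0,-9.6,1],[-0.64,0.28,-0.35,0,0,-9.6,1],[-0.64,0.28,-0.35,0,0,-9.6,1]]' 40;python3 -c "
from tilt import *
print(observe()['joint_positions'])
im,d,P=cap('scene','s12.png'); cv2.imwrite('pics/s12c.png',cv2.resize(im[140:320,300:540],None,fx=3,fy=3)[:,:,::-1])
up(np.array([[-0.06, 0.997, -0.058], [0.705, 0.083, 0.704], [0.706, 0.001, -0.708]]),-43)"
```

```text
clock: 39.9
eef_pos: [500.9, -455.3, 26.4]
tcp_rot: [[0.436, 0.788, -0.435], [0.556, -0.616, -0.558], [-0.708, 0.001, -0.707]]
contact_force: [0.6, 0.5, -0.8]
gripper_width: 29.0
[-0.47311314  0.80693249  1.54643139 -0.86319249  1.15477722  0.7070755 ]
turn [-0.    0.   -0.04] tz [-0.44 -0.56 -0.71]
```

View pics/s12c.png

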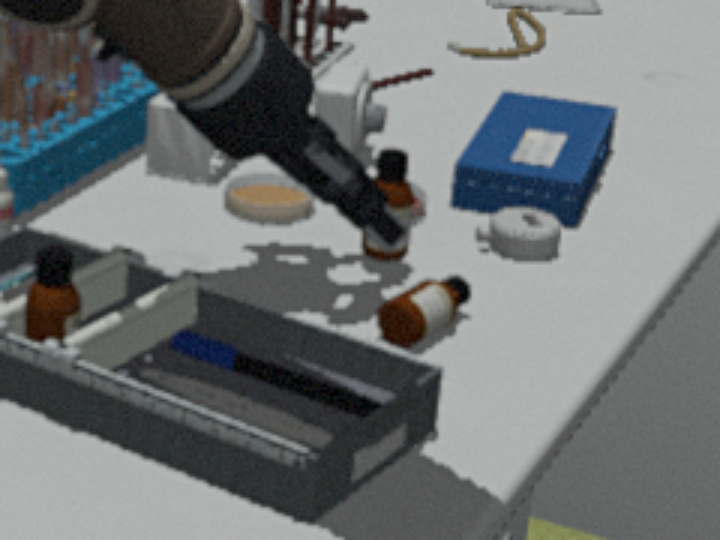

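The bottle is upright in the grip, just above the worktop (crop (388,205)), and the rest is as left.

```bash
python3 -m inch '[[0,0,0,0,0,-0.2,1],[0,0,0,0,0,-0.4,1],[0,0,0,0,0,-0.6,1],[0,0,0,0,0,-0.7,1],[0,0,0,0,0,-0.7,1],[0,0,0,0,0,-0.7,1],[0,0,0,0,0,-0.7,1],[0,0,0,0,0,-0.7,1],[0,0,0,0,0,-0.7,1],[0,0,0,0,0,-0.7,1]]' 40
```

```text
clock: 40.95
eef_pos: [500.2, -454.8, 18.1]
tcp_rot: [[0.434, 0.788, -0.436], [0.557, -0.615, -0.557], [-0.708, -0.001, -0.706]]
contact_force: [0.4, -0.9, -0.3]
gripper_width: 28.9
```

```bash
python3 -m inch '[[0,0,0,0,0,-0.1,1],[0,0,0,0,0,-0.1,1],[0,0,0,0,0,-0.1,1],[0,0,0,0,0,-0.2,1],[0,0,0,0,0,-0.2,1],[0,0,0,0,0,-0.2,1],[0,0,0,0,0,-0.2,1],[0,0,0,0,0,-0.2,1],[0,0,0,0,0,-0.2,1],[0,0,0,0,0,-0.2,1]]' 40
python3 -c "
from meas import *
im,d,P=cap('scene');C=cloud(P,d)
m=(abs(C[:,:,0]-500)<22)&(abs(C[:,:,1]+455)<22)&(C[:,:,2]>54)&(im.max(2)<70)
comp(C,m,(54,90),'cap');X=C[m];print(X.mean(0),X[:,2].max())"
```

```text
clock: 41.95
eef_pos: [500.2, -454.9, 16.2]
tcp_rot: [[0.434, 0.788, -0.436], [0.557, -0.615, -0.558], [-0.708, -0.001, -0.706]]
contact_force: [0.4, -0.4, 1.7]
gripper_width: 29.1
cap 89 c [ 498.8 -450.3] size [20.1 18.1] ang 73.9 z [55.1 63.4 69.3]
[ 498.37164717 -447.48341511   63.04563102] 70.55244990970664
```

```bash
python3 -m inch '[[0,0,0,0,0,0,0.15],[0,0,0,0,0,0,0.1],[0,0,0,0,0,0,-0.1],[0,0,0,0,0,0,-0.2],[0,0,0,0,0,0,-0.2],[0,0,0,0.4,0.5,0.7,-0.2],[0,0,0,1.3,1.7,2.1,-0.2],[0,0,0,2.6,3.4,4.2,-0.2],[0,0,0,3.9,5,7,-0.2],[0,0,0,5.2,6.7,10,-0.2]]' 40
python3 -c "
from meas import *
im,d,P=cap('scene');C=cloud(P,d)
m=(abs(C[:,:,0]-500)<22)&(abs(C[:,:,1]+455)<22)&(C[:,:,2]>54)&(im.max(2)<70)
comp(C,m,(54,90),'cap')
im,d,P=cap('top');C=cloud(P,d);m=(abs(C[:,:,0]-500)<30)&(abs(C[:,:,1]+450)<30)
comp(C,m,(60,80),'cap top');print(observe()['joint_positions'])
o=observe()
from scipy.spatial.transform import Rotation as R
a=np.radians(-7.7);y=np.array([np.cos(a),np.sin(a),0]);zz=np.array([0,0,-1.]);Rt=np.c_[np.cross(y,zz),y,zz]
print(np.round(R.from_matrix(Rt@o['tcp_rot'].T).as_rotvec(degrees=True)/6,2),o['eef_pos'])"
```

```text
clock: 43.0
eef_pos: [553.3, -386.1, 117.8]
tcp_rot: [[0.434, 0.789, -0.435], [0.558, -0.615, -0.558], [-0.707, -0.001, -0.707]]
contact_force: [0.5, -0.3, 0.4]
gripper_width: 51.2
cap 86 c [ 498.9 -447.8] size [16.2 18.8] ang 65.5 z [54.9 63.4 69. ]
cap top 116 c [ 499.4 -452.7] size [18.2 19.4] ang 89.6 z [63.8 69.8 72.1]
[-0.35123531  0.70756125  1.47570709 -0.76857446  1.32937978  0.64900233]
[ 7.02 -2.83  4.78] [ 558.78574789 -386.51463733  123.17295837]
```

```bash
python3 -m inch '[[0.88,-0.35,0.6,0,0,2,0],[1.76,-0.71,1.2,-0.6,-0.7,3,0],[2.64,-1.06,1.8,-1.3,-1.5,3,0],[3.5,-1.4,2.4,-2,-2.3,3,0],[4.4,-1.77,3,-2.8,-3.2,3,0],[5.3,-2.1,3.6,-3.6,-4.1,3,0],[6.15,-2.48,4.2,-4.4,-5,3,0],[7.02,-2.83,4.78,-5.2,-5.9,3,0],[7.02,-2.83,4.78,-5.7,-6.6,3,0],[7.02,-2.83,4.78,-5.7,-6.6,3,0]]' 40
python3 -m inch '[[0,0,0,0,0,0,0],[0,0,0,0,0,0,0],[0,0,0,0,0,0,0],[0,0,0,0,0,0,0],[0,0,0,0,0,0,0],[0,0,0,0,0,0,0],[0,0,0,0,0,0,0],[0,0,0,0,0,0,0],[0,0,0,0,0,0,0],[0,0,0,0,0,0,0]]' 40
python3 -c "
from meas import *
im,d,P=cap('wrist','w13.png');C=cloud(P,d);m=(abs(C[:,:,0]-500)<30)&(abs(C[:,:,1]+450)<30)
comp(C,m,(67,74),'cap top')"
```

```text
clock: 44.1
eef_pos: [494.2, -454.8, 146.1]
tcp_rot: [[0.133, 0.991, -0.013], [0.991, -0.133, -0.002], [-0.004, -0.013, -1.0]]
contact_force: [0.0, 0.8, 0.3]
gripper_width: 42.7
clock: 45.1
eef_pos: [495.1, -453.9, 146.0]
tcp_rot: [[0.129, 0.992, -0.012], [0.992, -0.129, -0.001], [-0.003, -0.012, -1.0]]
contact_force: [-0.1, 0.5, -0.1]
gripper_width: 42.5
cap top 582 c [ 499.2 -452.2] size [19.2 18.6] ang 63.8 z [68.  69.7 70.8]
```

```bash
python3 -m inch '[[0,-0.1,0,0.4,0.15,-2,0],[0,-0.1,0,0.4,0.15,-4,0],[0,-0.1,0,0.4,0.15,-6,0],[0,-0.1,0,0.4,0.15,-8,0],[0,-0.1,0,0.4,0.15,-8.9,0],[0,-0.1,0,0.4,0.15,-8.9,0],[0,-0.1,0,0.4,0.15,-8.9,1],[0,-0.1,0,0.4,0.15,-8.9,1],[0,-0.1,0,0.4,0.15,-8.9,1],[0,-0.1,0,0.4,0.15,-8.9,1]]' 40
python3 -m inch '[[0,0,0,0,0,0,1],[0,0,0,0,0,0,1],[0,0,0,0,0,2,1],[0,0,0,0,0,4,1],[0,0,0,0,0,7,1],[0,0,0,0,0,10,1],[0,0,0,0,0,11,1],[0,0,0,0,0,11,1],[0,0,0,0,0,11,1],[0,0,0,0,0,11,1]]' 40
```

```text
clock: 46.15
eef_pos: [500.0, -453.1, 58.6]
tcp_rot: [[0.129, 0.992, 0.0], [0.992, -0.129, -0.003], [-0.003, 0.001, -1.0]]
contact_force: [-0.6, 0.3, 2.9]
gripper_width: 18.0
clock: 47.15
eef_pos: [497.9, -451.0, 164.3]
tcp_rot: [[0.129, 0.992, -0.005], [0.992, -0.129, 0.002], [0.002, -0.005, -1.0]]
contact_force: [0.4, 0.5, -0.4]
gripper_width: 18.0
```

```bash
python3 -m inch '[[0,0,0,1.4,3.6,0,1],[0,0,0,3,7.8,0,1],[0,0,0,4.6,12,0,1],[0,0,0,6.2,16,0,1],[0,0,0,7.8,20.2,0,1],[0,0,0,8.7,22.4,0,1],[0,0,0,8.7,22.4,0,1],[0,0,0,8.7,22.4,0,1],[0,0,0,8.7,22.4,0,1],[0,0,0,8.7,22.4,0,1]]' 40
python3 -c "
from meas import *
im,d,P=cap('wrist','w14.png');C=cloud(P,d);np.savez('w14.npz',im=im,d=d,pose=P['pose'])
near=lambda x,y,a,b:(abs(C[:,:,0]-x)<a)&(abs(C[:,:,1]-y)<b)
comp(C,near(586,-188,25,25),(82,90),'c cap')
comp(C,near(586,-188,22,30)&(im[:,:,0]>im[:,:,2]+25),(30,75),'c glass')
comp(C,near(553,-226,14,70)&(im.min(2)>120),(46,51),'near'); comp(C,near(612,-233,14,70)&(im.min(2)>120),(46,51),'far')"
```

```text
clock: 48.15
eef_pos: [585.5, -229.5, 166.6]
tcp_rot: [[0.131, 0.991, -0.002], [0.991, -0.131, -0.001], [-0.001, -0.002, -1.0]]
contact_force: [-0.6, 0.3, 0.4]
gripper_width: 18.3
c cap 662 c [ 589.7 -190.1] size [19.1 18.9] ang 81.4 z [83.8 85.7 86.8]
c glass 724 c [ 590.9 -187.4] size [25.8 30. ] ang 77.5 z [38.5 62.4 67.5]
near 795 c [ 559.2 -216. ] size [116.6  10.2] ang 85.7 z [46.5 48.  49.2]
far 1104 c [ 611.6 -223.9] size [116.8  17.5] ang 84.2 z [46.3 47.8 49.2]
```

```bash
python3 -m inch '[[0,0,0,0,0,-2,1],[0,0,0,0,0,-4,1],[0,0,0,0,0,-6,1],[0,0,0,0,0,-7.5,1],[0,0,0,0,0,-8.5,1],[0,0,0,0,0,-9,1],[0,0,0,0,0,-9,1],[0,0,0,0,0,-9,1],[0,0,0,0,0,-9,1],[0,0,0,0,0,-9,1]]' 40
python3 -m inch '[[0,0,0,0,0,-0.1,1],[0,0,0,0,0,-0.2,1],[0,0,0,0,0,-0.2,1],[0,0,0,0,0,-0.2,1],[0,0,0,0,0,-0.2,1],[0,0,0,0,0,-0.2,1],[0,0,0,0,0,-0.2,1],[0,0,0,0,0,-0.2,1],[0,0,0,0,0,-0.2,1],[0,0,0,0,0,-0.2,1]]' 40
```

```text
clock: 49.2
eef_pos: [586.8, -228.6, 78.0]
tcp_rot: [[0.129, 0.992, 0.0], [0.992, -0.129, -0.002], [-0.002, 0.0, -1.0]]
contact_force: [0.7, 0.3, 0.1]
gripper_width: 18.2
clock: 50.2
eef_pos: [586.2, -228.3, 75.0]
tcp_rot: [[0.129, 0.992, -0.002], [0.992, -0.129, -0.001], [-0.001, -0.001, -1.0]]
contact_force: [1.1, 0.4, 0.1]
gripper_width: 17.6
```

```bash
python3 -m inch '[[0,0,0,0,0,-0.1,1],[0,0,0,0,0,-0.1,1],[0,0,0,0,0,-0.1,1],[0,0,0,0,0,-0.1,1],[0,0,0,0,0,-0.1,0.5],[0,0,0,0,0,-0.1,0.3],[0,0,0,0,0,-0.1,0.2],[0,0,0,0,0,-0.1,0.2],[0,0,0,0,0,-0.1,0.2],[0,0,0,0,0,1,0.2]]' 40
python3 -m inch '[[0,0,0,0,0,3,0.2],[0,0,0,0,0,7,0.2],[0,0,0,0,0,11,0.2],[0,0,0,-2,-4,12,0],[0,0,0,-4,-8,12,0],[0,0,0,-6,-12,12,0],[0,0,0,-8,-16,12,-0.2],[0,0,0,-8,-16,12,-0.2],[0,0,0,-8,-16,12,-0.2],[0,0,0,-8,-16,12,-0.2]]' 40
python3 -c "
from meas import *
from tilt import *
im,d,P=cap('wrist','w15.png');C=cloud(P,d)
near=lambda x,y,a,b:(abs(C[:,:,0]-x)<a)&(abs(C[:,:,1]-y)<b)
comp(C,near(586,-229,20,18),(82,90),'new cap');comp(C,near(588,-190,20,18),(82,90),'c cap')
comp(C,near(441,-383,36,50)&(im.min(2)<200),(6,40),'b_near')
im,d,P=cap('top');C=cloud(P,d)
comp(C,near(586,-229,20,18),(80,92),'new cap')
comp(C,near(441,-383,36,50)&(im.min(2)<150),(6,40),'b_near')
goal(442,-382.5,-100.8)"
```

```text
clock: 51.2
eef_pos: [584.6, -227.6, 83.5]
tcp_rot: [[0.129, 0.992, -0.005], [0.992, -0.129, 0.001], [-0.0, -0.005, -1.0]]
contact_force: [-0.5, 0.9, -0.2]
gripper_width: 34.0
clock: 52.2
eef_pos: [506.5, -387.5, 205.4]
tcp_rot: [[0.129, 0.992, -0.001], [0.992, -0.129, -0.001], [-0.001, -0.001, -1.0]]
contact_force: [0.5, -0.1, -0.5]
gripper_width: 51.4
new cap 189 c [ 584.5 -235. ] size [ 5.4 17.1] ang 82.2 z [83.  85.5 86.9]Traceback (most recent call last):
  File "<string>", line 6, in <module>
    comp(C,near(586,-229,20,18),(82,90),'new cap');comp(C,near(588,-190,20,18),(82,90),'c cap')
                                                   ~~~~^^^^^^^^^^^^^^^^^^^^^^^^^^^^^^^^^^^^^^^^
  File "meas.py", line 4, in comp
    m=m&(C[:,:,2]>zr[0])&(C[:,:,2]<zr[1]); k,lab,st,ce=cv2.connectedComponentsWithStats(m.astype(np.uint8)); mm=lab==1+np.argmax(st[1:,4])
                                                                                                                       ~~~~~~~~~^^^^^^^^^^
    return _wrapfunc(a, 'argmax', axis=axis, out=out, **kwds)
    return bound(*args, **kwds)
ValueError: attempt to get argmax of an empty sequence
```

New cap at the right height (85.5); bottle c is out of this view. Rerunning with only the views that see each item.

```bash
python3 -c "
from meas import *
from tilt import *
near=lambda x,y,a,b:(abs(C[:,:,0]-x)<a)&(abs(C[:,:,1]-y)<b)
im,d,P=cap('wrist');C=cloud(P,d)
comp(C,near(441,-383,36,50)&(im.min(2)<200),(6,40),'b_near w')
im,d,P=cap('top');C=cloud(P,d)
comp(C,near(586,-229,20,18),(80,92),'new cap')
comp(C,near(588,-190,20,18),(80,92),'c cap')
comp(C,near(652,-237,24,50),(24,33),'carton')
goal(442,-382.5,-100.8)"
```

```text
b_near w 1950 c [ 441.6 -382.5] size [70.3 30.7] ang 78.6 z [17.1 26.6 30.7]
new cap 105 c [ 585.6 -229. ] size [18.9 18.3] ang 71.2 z [82.4 85.4 88.4]
c cap 104 c [ 589.4 -192.2] size [18.4 18.2] ang 42.3 z [82.5 85.3 87.7]
carton 650 c [ 650.3 -236. ] size [78.9 29.4] ang 82.3 z [25.1 27.9 30.5]
turn [ 7.41 -1.19 -0.56] tz [ 0.132  0.695 -0.707] grasp [ 445.5 -364.4   12.1] appr [ 432.2 -433.8   82.8] shift to appr cm [ -7.47  -4.69 -12.24]
```

```bash
python3 -m inch '[[0.93,-0.15,-0.07,-0.9,-0.6,0,-0.2],[1.85,-0.3,-0.14,-1.9,-1.2,0,-0.2],[2.78,-0.45,-0.21,-2.8,-1.8,0,-0.2],[3.7,-0.6,-0.28,-3.7,-2.4,-1,-0.2],[4.63,-0.74,-0.35,-4.7,-3,-2,-0.2],[5.56,-0.89,-0.42,-5.6,-3.6,-3,-0.2],[6.48,-1.04,-0.49,-6.5,-4.2,-4,-0.2],[7.41,-1.19,-0.56,-7.5,-4.7,-5.5,-0.2],[7.41,-1.19,-0.56,-7.5,-4.7,-5.5,-0.2],[7.41,-1.19,-0.56,-7.5,-4.7,-5.5,-0.2]]' 40; python3 -c "
from tilt import *
print(observe()['joint_positions'])
goal(441.8,-382.5,-101)"
```

```text
clock: 53.35
eef_pos: [431.4, -434.4, 148.9]
tcp_rot: [[0.136, 0.982, 0.131], [0.693, -0.189, 0.695], [0.708, -0.003, -0.707]]
contact_force: [0.4, -0.0, 0.5]
gripper_width: 51.2
[-1.09107772  0.73991028  1.35963153  0.45641454  1.69504174 -0.9983815 ]
turn [-0.01 -0.03 -0.02] tz [ 0.135  0.694 -0.707] grasp [ 445.3 -364.4   12.1] appr [ 431.8 -433.8   82.8] shift to appr cm [ 0.04  0.05 -6.62]
```

```bash
python3 -m inch '[[0,0,0,0.05,0,-3,-0.2],[0,0,0,0.05,0,-6.5,-0.2],[0,0,0,0.3,1.4,-7.9,-0.2],[0,0,0,0.6,2.8,-9.3,-0.2],[0,0,0,0.85,4.2,-10.7,-0.2],[0,0,0,1.1,5.5,-12,-0.2],[0,0,0,1.25,6.4,-12.9,-0.2],[0,0,0,1.4,7,-13.4,-0.2],[0,0,0,1.4,7,-13.4,-0.2],[0,0,0,1.4,7,-13.4,-0.2]]' 40; python3 -m inch '[[0,0,0,0,0,0,1],[0,0,0,0,0,0,1],[0,0,0,0,0,0,1],[0,0,0,0,0,0,1],[0,0,0,0,0,0,1],[0,0,0,0,0,0,1],[0,0,0,0,0,0,1],[0,0,0,0,0,3,1],[0,0,0,0,0,7,1],[0,0,0,0,0,10,1]]' 40; python3 -c "
from tilt import *
print(observe()['tcp_rot'],observe()['joint_positions'])
up(observe()['tcp_rot'],-32)"
```

```text
clock: 54.35
eef_pos: [445.9, -365.9, 17.0]
tcp_rot: [[0.134, 0.982, 0.133], [0.696, -0.188, 0.693], [0.705, -0.0, -0.709]]
contact_force: [-0.1, 0.5, 0.2]
gripper_width: 51.0
clock: 55.35
eef_pos: [444.9, -364.8, 116.6]
tcp_rot: [[0.136, 0.982, 0.132], [0.694, -0.189, 0.695], [0.707, -0.003, -0.707]]
contact_force: [-0.1, -1.2, 0.7]
gripper_width: 29.1
[[ 0.13558589  0.98199682  0.13152458]
 [ 0.69423864 -0.18887584  0.69452043]
 [ 0.70685867 -0.00285772 -0.70734904]] [-1.02872226  0.69509921  1.51496415  0.49040389  1.57180113 -1.00256987]
turn [-13.52   6.85  -4.14] tz [-0.48 -0.52 -0.71]
```

```bash
python3 -m inch '[[-1.1,0.56,-0.34,0.3,-0.6,1,1],[-2.2,1.12,-0.67,0.8,-1.5,2,1],[-3.3,1.67,-1.01,1.4,-2.4,2,1],[-4.4,2.23,-1.35,2,-3.3,2,1],[-5.5,2.79,-1.68,2.6,-4.2,2,1],[-6.6,3.34,-2.02,3.2,-5.1,2,1],[-7.7,3.9,-2.36,3.8,-6,2,1],[-8.8,4.46,-2.7,4.4,-7,2,1],[-9.9,5.02,-3.03,5,-8,2,1],[-11,5.57,-3.37,5.5,-9,2,1]]' 40; python3 -c "
from tilt import *
print(observe()['joint_positions'])
up(np.array([[0.13558589,0.98199682,0.13152458],[0.69423864,-0.18887584,0.69452043],[0.70685867,-0.00285772,-0.70734904]]),-32)"
```

```text
clock: 56.35
eef_pos: [500.5, -455.0, 135.9]
tcp_rot: [[0.508, 0.791, -0.342], [0.715, -0.609, -0.345], [-0.481, -0.069, -0.874]]
contact_force: [-1.0, -0.2, -1.3]
gripper_width: 28.5
[-0.57820667  0.58595745  1.52620654 -0.53688627  1.19533549  0.30315825]
turn [-2.47  1.27 -0.78] tz [-0.48 -0.52 -0.71]
```

```bash
python3 -m inch '[[-1.2,0.62,-0.38,0,0,0,1],[-2.47,1.27,-0.78,0,0,-2,1],[-2.47,1.27,-0.78,0,0,-4,1],[-2.47,1.27,-0.78,0,0,-6.5,1],[-2.47,1.27,-0.78,0,0,-9,1],[-2.47,1.27,-0.78,0,0,-10.5,1],[-2.47,1.27,-0.78,0,0,-11.4,1],[-2.47,1.27,-0.78,0,0,-11.4,1],[-2.47,1.27,-0.78,0,0,-11.4,1],[-2.47,1.27,-0.78,0,0,-11.4,1]]' 40; python3 -m inch '[[0,0,0,0,0,-0.1,1],[0,0,0,0,0,-0.2,1],[0,0,0,0,0,-0.3,1],[0,0,0,0,0,-0.4,1],[0,0,0,0,0,-0.4,1],[0,0,0,0,0,-0.4,1],[0,0,0,0,0,-0.4,1],[0,0,0,0,0,-0.4,1],[0,0,0,0,0,-0.4,1],[0,0,0,0,0,-0.4,1]]' 40
python3 -c "
from meas import *
im,d,P=cap('scene');C=cloud(P,d)
m=(abs(C[:,:,0]-500)<22)&(abs(C[:,:,1]+455)<22)&(C[:,:,2]>54)&(im.max(2)<70)
comp(C,m,(54,90),'cap')"
```

```text
clock: 57.35
eef_pos: [501.1, -456.1, 23.7]
tcp_rot: [[0.482, 0.733, -0.48], [0.521, -0.681, -0.515], [-0.704, -0.002, -0.71]]
contact_force: [0.0, 0.1, 0.2]
gripper_width: 29.1
clock: 58.35
eef_pos: [500.1, -455.3, 18.1]
tcp_rot: [[0.481, 0.733, -0.482], [0.522, -0.68, -0.514], [-0.704, -0.005, -0.71]]
contact_force: [-0.4, 0.3, -1.4]
gripper_width: 28.8
cap 99 c [ 499.4 -451.4] size [21.7 19.8] ang 68.5 z [55.8 64.5 70.3]
```

Lower 2 mm, release and retreat along the tool axis, as before.

```bash
python3 -m inch '[[0,0,0,0,0,-0.1,1],[0,0,0,0,0,-0.2,1],[0,0,0,0,0,-0.2,1],[0,0,0,0,0,-0.2,1],[0,0,0,0,0,-0.2,1],[0,0,0,0,0,-0.2,0.15],[0,0,0,0,0,-0.2,0.1],[0,0,0,0,0,-0.2,-0.1],[0,0,0,0,0,-0.2,-0.2],[0,0,0,0,0,-0.2,-0.2]]' 40; python3 -m inch '[[0,0,0,0.4,0.4,0.6,-0.2],[0,0,0,1.4,1.5,2.1,-0.2],[0,0,0,2.8,3,4.2,-0.2],[0,0,0,4.2,4.5,7,-0.2],[0,0,0,5.5,6,11,-0.2],[0,0,0,5.5,6,11,-0.2],[0,0,0,5.5,6,11,-0.2],[0,0,0,5.5,6,11,-0.2],[0,0,0,5.5,6,11,-0.2],[0,0,0,5.5,6,11,-0.2]]' 40
python3 -c "
from meas import *
im,d,P=cap('top');C=cloud(P,d);m=(abs(C[:,:,0]-500)<30)&(abs(C[:,:,1]+450)<30)
comp(C,m,(60,80),'cap top')
o=observe()
from scipy.spatial.transform import Rotation as R
a=np.radians(-7.7);y=np.array([np.cos(a),np.sin(a),0]);zz=np.array([0,0,-1.]);Rt=np.c_[np.cross(y,zz),y,zz]
print(np.round(R.from_matrix(Rt@o['tcp_rot'].T).as_rotvec(degrees=True)/6,2),o['eef_pos'])"
```

```text
clock: 59.4
eef_pos: [500.1, -455.3, 15.9]
tcp_rot: [[0.481, 0.733, -0.482], [0.523, -0.68, -0.514], [-0.704, -0.005, -0.71]]
contact_force: [-0.2, -0.2, -0.0]
gripper_width: 51.0
clock: 60.4
eef_pos: [553.8, -395.2, 124.5]
tcp_rot: [[0.479, 0.732, -0.484], [0.523, -0.681, -0.513], [-0.705, -0.008, -0.709]]
contact_force: [-0.7, 0.4, 0.5]
gripper_width: 51.0
cap top 115 c [ 498.3 -453.9] size [19.4 18.2] ang 53.5 z [63.4 69.5 72. ]
[ 6.83 -3.3   5.54] [ 554.00046803 -395.32864353  124.67948052]
```

```bash
python3 -m inch '[[0.85,-0.41,0.69,0,0,2,0],[1.7,-0.82,1.38,-0.6,-0.7,2.5,0],[2.56,-1.24,2.08,-1.3,-1.4,2.5,0],[3.4,-1.65,2.77,-2,-2.1,2.5,0],[4.27,-2.06,3.46,-2.8,-3,2.5,0],[5.12,-2.48,4.15,-3.6,-3.9,2.5,0],[5.98,-2.89,4.85,-4.4,-4.8,2.5,0],[6.83,-3.3,5.54,-5.2,-5.5,2.5,0],[6.83,-3.3,5.54,-5.5,-5.9,2.5,0],[6.83,-3.3,5.54,-5.5,-5.9,2.5,0]]' 40
python3 -m inch '[[0,0,0,0,0,0,0],[0,0,0,0,0,0,0],[0,0,0,0,0,0,0],[0,0,0,0,0,0,0],[0,0,0,0,0,0,0],[0,0,0,0,0,0,0],[0,0,0,0,0,0,0],[0,0,0,0,0,0,0],[0,0,0,0,0,0,0],[0,0,0,0,0,0,0]]' 40
python3 -c "
from meas import *
im,d,P=cap('wrist','w16.png');C=cloud(P,d);m=(abs(C[:,:,0]-500)<30)&(abs(C[:,:,1]+450)<30)
comp(C,m,(67,74),'cap top')"
```

```text
clock: 61.45
eef_pos: [498.8, -455.2, 150.4]
tcp_rot: [[0.139, 0.99, 0.0], [0.99, -0.139, 0.0], [0.0, 0.0, -1.0]]
contact_force: [-0.3, 0.1, 0.2]
gripper_width: 42.7
clock: 62.45
eef_pos: [500.1, -454.4, 151.0]
tcp_rot: [[0.135, 0.991, 0.002], [0.991, -0.135, 0.001], [0.001, 0.002, -1.0]]
contact_force: [0.0, 0.3, -0.6]
gripper_width: 42.7
cap top 565 c [ 498.6 -452.7] size [18.4 19.1] ang 83.6 z [68.  69.7 70.8]
```

```bash
python3 -m inch '[[0,0,0,-0.15,0.15,-2,0],[0,0,0,-0.15,0.15,-4,0],[0,0,0,-0.15,0.15,-6.5,0],[0,0,0,-0.15,0.15,-8.5,0],[0,0,0,-0.15,0.15,-9.3,0],[0,0,0,-0.15,0.15,-9.3,0],[0,0,0,-0.15,0.15,-9.3,1],[0,0,0,-0.15,0.15,-9.3,1],[0,0,0,-0.15,0.15,-9.3,1],[0,0,0,-0.15,0.15,-9.3,1]]' 40
python3 -m inch '[[0,0,0,0,0,0,1],[0,0,0,0,0,0,1],[0,0,0,0,0,2,1],[0,0,0,0,0,4,1],[0,0,0,0,0,7,1],[0,0,0,0,0,10,1],[0,0,0,0,0,11,1],[0,0,0,0,0,11,1],[0,0,0,0,0,11,1],[0,0,0,0,0,11,1]]' 40
```

```text
clock: 63.5
eef_pos: [499.6, -453.7, 59.7]
tcp_rot: [[0.135, 0.991, 0.004], [0.991, -0.135, -0.001], [-0.001, 0.005, -1.0]]
contact_force: [0.6, -0.7, 2.3]
gripper_width: 17.8
clock: 64.5
eef_pos: [497.4, -451.5, 165.3]
tcp_rot: [[0.135, 0.991, -0.001], [0.991, -0.135, 0.004], [0.004, -0.001, -1.0]]
contact_force: [-0.2, 0.6, -0.7]
gripper_width: 18.0
```

```bash
python3 -m inch '[[0,0,0,1.5,3.6,0,1],[0,0,0,3.2,7.5,0,1],[0,0,0,5,11.5,0,1],[0,0,0,6.8,15.5,0,1],[0,0,0,8.3,18.6,0,1],[0,0,0,8.3,18.6,0,1],[0,0,0,8.3,18.6,0,1],[0,0,0,8.3,18.6,0,1],[0,0,0,8.3,18.6,0,1],[0,0,0,8.3,18.6,0,1]]' 40
python3 -m inch '[[0,0,0,0,0,-2,1],[0,0,0,0,0,-4,1],[0,0,0,0,0,-6,1],[0,0,0,0,0,-7,1],[0,0,0,0,0,-7,1],[0,0,0,0,0,-7,1],[0,0,0,0,0,-7,1],[0,0,0,0,0,-7,1],[0,0,0,0,0,-7,1],[0,0,0,0,0,-7,1]]' 40
```

```text
clock: 65.5
eef_pos: [581.1, -268.0, 167.8]
tcp_rot: [[0.137, 0.991, 0.002], [0.991, -0.137, 0.001], [0.001, 0.002, -1.0]]
contact_force: [0.1, -0.3, -1.5]
gripper_width: 17.8
clock: 66.5
eef_pos: [582.0, -266.9, 98.6]
tcp_rot: [[0.135, 0.991, 0.003], [0.991, -0.135, 0.0], [0.001, 0.003, -1.0]]
contact_force: [0.3, 0.5, -0.4]
gripper_width: 18.0
```

```bash
python3 -m inch '[[0,0,0,-0.1,0,-0.8,1],[0,0,0,-0.1,0,-1.5,1],[0,0,0,-0.1,0,-2,1],[0,0,0,-0.1,0,-2.3,1],[0,0,0,-0.1,0,-2.4,1],[0,0,0,-0.1,0,-2.4,1],[0,0,0,-0.1,0,-2.4,1],[0,0,0,-0.1,0,-2.4,1],[0,0,0,-0.1,0,-2.4,1],[0,0,0,-0.1,0,-2.4,1]]' 40
python3 -m inch '[[0,0,0,0,0,0,1],[0,0,0,0,0,0,1],[0,0,0,0,0,0,0.5],[0,0,0,0,0,0,0.3],[0,0,0,0,0,0,0.2],[0,0,0,0,0,0,0.2],[0,0,0,0,0,0,0.2],[0,0,0,0,0,2,0.2],[0,0,0,0,0,6,0.2],[0,0,0,0,0,10,0.2]]' 40
python3 -m inch '[[0,0,0,-2,-4,2,0],[0,0,0,-4,-8,3,0],[0,0,0,-6,-12,4,0],[0,0,0,-8,-16,4,0],[0,0,0,-10,-20,4,0],[0,0,0,-10,-20,4,0],[0,0,0,-10,-20,4,0],[0,0,0,-10,-20,4,0],[0,0,0,-10,-20,4,0],[0,0,0,-10,-20,4,0]]' 40
python3 -c "
from meas import *
im,d,P=cap('top','t17.png');C=cloud(P,d)
near=lambda x,y,a,b:(abs(C[:,:,0]-x)<a)&(abs(C[:,:,1]-y)<b)
comp(C,near(581,-267,20,17),(80,92),'new cap');comp(C,near(586,-229,20,17),(80,92),'mid cap');comp(C,near(588,-191,20,17),(80,92),'c cap')
comp(C,near(652,-237,24,50),(24,33),'carton')
cv2.imwrite('pics/t17c.png',cv2.resize(im[140:350,280:400],None,fx=2.8,fy=2.8,interpolation=cv2.INTER_CUBIC)[:,:,::-1])"
```

```text
clock: 67.5
eef_pos: [580.5, -267.0, 75.8]
tcp_rot: [[0.135, 0.991, 0.001], [0.991, -0.135, 0.001], [0.001, 0.001, -1.0]]
contact_force: [-2.7, 1.3, 10.2]
gripper_width: 17.9
clock: 68.5
eef_pos: [579.7, -266.3, 173.6]
tcp_rot: [[0.135, 0.991, -0.001], [0.991, -0.135, 0.002], [0.002, -0.001, -1.0]]
contact_force: [0.8, -1.2, 0.7]
gripper_width: 34.0
clock: 69.5
eef_pos: [481.5, -465.5, 214.0]
tcp_rot: [[0.133, 0.991, 0.002], [0.991, -0.133, 0.001], [0.001, 0.002, -1.0]]
contact_force: [-0.4, -0.3, -0.3]
gripper_width: 42.7
new cap 103 c [ 579.4 -267.5] size [18.3 18.5] ang 42.9 z [81.5 85.3 88.1]
mid cap 106 c [ 585.4 -229.4] size [18.3 18.7] ang 65.9 z [81.4 85.6 88.4]
c cap 106 c [ 589.2 -192.2] size [17.8 18.9] ang 0.9 z [82.2 85.3 87.9]
carton 652 c [ 650.2 -236.1] size [78.9 29.4] ang 82.1 z [25.2 27.9 30.5]
```

View pics/t17c.png

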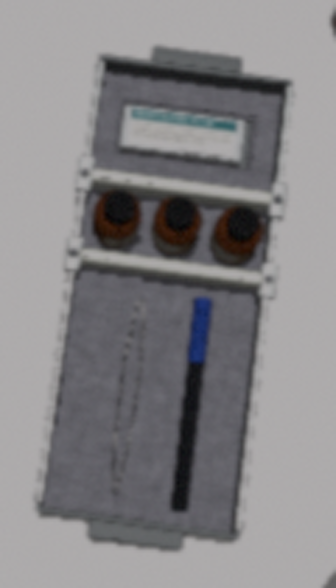

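The top crop shows everything in place: the three bottles stand in the lane at (117,215), (176,222) and (238,232). The carton is square in its pocket at (183,132), and the forceps and marker lie side by side.

```bash
python3 -c "
from station import r; print(r.hand_in())"
```

```text
the job is handed in; nothing more can be done
None
```

I handed the job in at about 70 s, with everything done in the order asked. `hand_in` gives no verdict, so what follows is from my own last checks.

- **Dividers:** the near one was reset to about 96 mm of travel, so the near compartment is about 156 mm long. The far one is at about 63 mm, clear of the carton pocket. My slides ran a few millimetres past target, so the lane is about 47 mm instead of the nominal 51. I measured the dividers just after moving them; the last picture shows them apparently unmoved.
- **Instruments:** the one marker present and the forceps lie flat, side by side, on the floor of the near compartment. The other marker was absent.
- **Carton:** it is seated square in its pocket with its top at 28 mm, as it should be. I saw no sign of it being knocked aside.
- **Bottles:** both tipped bottles now stand in the lane beside the original one, which never fell. All three cap tops read about 85.5 mm against an expected 86, and the bottles are about 38 mm apart.

**Joint limit:** while I turned the first bottle upright, joint 4 stopped at the end of its range (about -1.19 rad) and the move was cut short. I backed off and tilted the tool in a different direction. The readings were at the limit to within its rounding, so I can't rule out that this is judged as passing it.

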